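# Pry open the cap case and snap the cap onto the sample bottle

## Robot

A 6-joint arm with a two-finger parallel gripper is mounted at the origin on the work surface. World frame = base frame: x ahead of the robot, y to its left, z up, the work surface at z = 0. Lengths are in m, angles in rad, forces in N, time in s.
With the tool pointing down it reaches from about 0.225 to 0.875 m from the base axis. Payload 3.4 kg.
Tool frame: the origin (TCP) lies midway between the tips of the shut fingers; the grasp point (between the pads) lies behind it (robot.grip_depth is the z of the grasp point in the tool frame, in m); z points along the fingers, y is the direction in which the jaws open and shut (so a half turn about z gives the same grasp; the last joint's range is limited). The gripper opens to 85 mm and grips with 20 to 120 N. Pads are 22 mm wide; open, the fingers measure 114 mm over their backs; the gripper's body (76 mm by 85 mm) begins 54 mm behind the grasp point. The pads swing forward as they close: fully open they stand 13 mm farther back than shut.
Start: joints at [1.057, 0.276, 1.505, -0, 1.361, -0.121], TCP at [0.22, 0.531, 0.231] pointing down, gripper open.
Joint ranges: [-2.89, 2.89], [-0.75, 2.08], [0.22, 2.7], [-1.18, 4.32], [0.11, 2.71], [-2.7, 2.7]. Speed limits (rad/s): [2.57, 2.57, 3.14, 3.14, 3.14, 3.14].

## Interface

Orientations are given as a unit quaternion [w, x, y, z].
In Python, from bench import robot, imaging, recognise, outline_of, landmark_of gives the robot as it stands.
- The arm moves only by the tool jog_arm, never from a script. Its argument "plan" is a list of rows, each a list of 5 numbers: the finger opening in cm, from 0 to 8.54, then the shift along the tool's x, y, z in cm, then the turn about the tool's z in rad. In form: [[grip, x, y, z, spin], ...]. A call has 1 to 5 rows; each row shifts and turns the pose as measured when the row begins, along the tool's axes as they then stand; what a row does not reach is not made up. A row lasts 1/10 s, in which the tool goes at most 50 mm and 8.59 degrees, less where a joint would pass 70% of its speed; a pose out of reach is approached as far as the arm can. A call with a gripper value outside its range is refused whole. The fingers move at their own pace and stop on an object; "newtons" is the grip in N (left out, the last holds). Time passes only in rows, so rows that do not move let the fingers close. It gives the time, the measured TCP pose, the force and the opening at its end, in the units of the state.
- robot.get_obs(): the state, without advancing time (a new reading comes with each control period).
- imaging.read_camera(name): name is "scene" or "top" or "wrist"; returns a dict with "image" (400x640x3 uint8, red, green, blue), "fovy" (degrees; the focal length in pixels is half the picture's height over the tangent of half this angle, whatever the lens; pixels are square), "cx", "cy" (the principal point, pixels), "eye" and "rotation" of the camera in the world. Camera axes: x right, y down, z forward; pixel columns grow to the right and rows downward; lengths in m; the calibration is good to about 2 mm. A picture is of the moment at which its call begins. There is no depth.
- robot.job_done(): hands the job in, once; it reports no verdict.
Trained networks look in the newest picture that a camera, given by its name, has taken for a name from the list of things; names that differ only in an ending like _2 or _b are one class to them, and where a whole thing is asked for, a point or a joint stands for the part that bears it (a point fixed in the world has none). Each returns a list of dicts, best first, with "confidence" (0 to 1); they miss things now and then, are a little off and sometimes report something else, mostly with a low value. They report only what shows in the picture. A call takes as long as a camera call. They do not tell look-alikes from the thing itself.
- recognise(camera, query): "point" ([x, y, z] in m, in world coordinates, good to about 4 mm: the middle of the surface that is visible of it).
- outline_of(camera, query): "mask" (400x640 bool, what is visible of it).
- landmark_of(camera, query): "point" ([x, y, z] in m, in world coordinates, good to about 4 mm: a listed point, or the origin of a listed thing).
The state is a dict: "clock": time; "joint_positions": joint angles; "qvel": joint speeds; "joint_torque": joint torques, N m; "ee_pos": TCP position; "eef_rot": TCP orientation; "ft_force": force on the tool from outside, world axes, zero at the start; "torque": the same for the moment, N m; "grip_width": opening from 0.0 (shut) to 1.0 (fully open).
Only numpy, scipy, OpenCV 4.12 (cv2) and the standard library are available. Lean on these libraries where they do the work, as an engineer would, in place of code of your own. Each camera call takes 0.05 s, during which the arm holds its last target.

## Task

Pick up the spatula and with its blade, not with your fingers, lever the clear lid of the case fully open so that it stays open, then lay the spatula back down on the bench. Take the snap cap out of the case, press it straight down onto the neck of the clamped bottle until it clicks and sits fully home, and keep pressing: finish while still holding the cap firmly pushed down (at least about 10 N). Leave the amber bottle, the beaker and the stopper alone.

Things in the scene. Friction and masses are not known exactly. Their poses are not given: they have to be found in the camera images.
- case: Shallow grey case fixed to the bench, 120 (x) x 170 (y) mm. Origin: centre of its underside, on the bench; x points from its front wall (outer face at x = -60 mm) to its hinge, z up. Floor 6 mm thick, walls 4 mm thick and 20 mm high. In front a sill 70 mm wide, 12 mm high sticks out 6 mm. The closed clear lid, a hollow cover, spans 21 to 54 mm above the bench.
- case_hinge (a point): The lid's hinge axis, along the case's y, at x = +60 mm and 21 mm above the bench; axes as the case's.
- lid (a joint): Angle of the lid: 0 closed, about 1.57 upright, 1.9 rad at its stop, tipped back. The hinge is stiff and the lid (100 g) stays where it is left; at the tab it needs about 1 to 1.5 N.
- lid_tab (a point): Middle of the underside of the lid's grey lifting tab, 127 mm from the hinge axis, 7 mm out from the case's front; moves with the lid. Tab 60 mm wide, 4 mm thick, underside 21 mm above the bench when closed; it sticks out 14 mm beyond the front and runs on 17 mm inside, so a blade from the front can keep pushing under it, 103 to 134 mm from the hinge.
- spatula_grip (a point): Lab spatula, 50 g, lying flat: wooden handle 12 mm wide, 14 mm high; steel blade 20 mm wide, 2.5 mm thick, level with the handle's underside. This point, near the balance point, is in the handle, 7 mm above the underside; x points to the blade tip, z up. The handle reaches from 85 mm behind to 15 mm ahead of this point, the blade to 100 mm ahead.
- spatula_tip (a point): Middle of the blade's front edge, 100 mm ahead of the grip point and 1.25 mm above the tool's underside.
- cap_center (a point): White round snap cap, 44 mm across, 36 mm high, 30 g, standing mouth down on the case's floor (rim 6 mm above the bench), under the clear lid at first. This point is its centre, 18 mm above its rim; z up, out of its closed top. The mouth is 29 mm wide, 30 mm deep.
- cap_rim (a point): Centre of the cap's mouth, level with its lower rim, 18 mm below its centre; z up through the cap.
- neck_seat (a point): Where the cap's rim centre comes to rest: top of the white collar (50 mm wide) of the clear bottle, 96 mm above the bench; z up. Bottle clamped in a fixed 100 x 100 mm steel holder. Its neck, a 25 mm thick stud, stands 25 mm above the collar, top tapered to 14 mm. Sprung catches resist from 14 mm above the collar, peak 8 to 12 N, drop at 9 mm, then draw the cap down; it bears on the collar at 0.
- reagent: Bystander: closed amber bottle 60 mm across, 130 mm high. Origin at the centre of its underside.
- beaker: Bystander: open glass beaker 70 mm across, 90 mm high. Origin at the centre of its underside.
- stopper: Bystander: black rubber stopper 34 mm across, 30 mm high. Origin at the centre of its underside.
Things that resemble listed ones, but are neither listed nor needed, are in the scene too. Leave any blue look-alike of the part that bears neck_seat alone. Leave any yellow look-alike of the part that bears spatula_grip alone.

How it is judged:
On the way, in this order (a step that is already met when the one before it is completed fails the run):
1. the spatula lifts the lid (value of joint lid between 0.15 and 0.8 rad and contact force between spatula and lid above 0.2 N).
2. the lid is open, more than 1.2 rad (value of joint lid above 1.2 rad), for 0.1 s.
3. the spatula lies on the bench, let go (height (world z) of spatula_grip below 0.02 m and contact force between the fingers and spatula below 0.05 N), for 0.2 s.
4. the cap has clicked onto the neck (horizontal distance between cap_rim and neck_seat below 0.004 m and z of cap_rim in the frame of neck_seat below 0.0018 m), for 0.2 s.
At the end, for the whole second after the job is handed in: The cap sits home on the bottle's neck (rim within 1.8 mm of the collar, 4 mm sideways, tilt under 0.08 rad) and the robot's fingers still push it down, with more than 5 N between cap and bottle; the lid stands open beyond 1.2 rad and the spatula lies flat on the bench (all of step 4 and angle between cap_rim's own z axis and vertical below 0.08 rad and contact force between cap and bottle above 5 N and contact force between the fingers and cap above 2 N and value of joint lid above 1.2 rad and height (world z) of spatula_grip below 0.02 m); the arm keeps its last pose, push and grip.
It fails at once if the fingers move the lid before it is open (contact force between the fingers and lid above 1 N and value of joint lid below 1 rad).
It fails at once if a bystander is pushed about (distance of any of reagent, beaker, stopper from where it was at the start of the episode above 0.03 m).
It also fails if it takes over 67 s, if anything falls off the work surface, if the arm or the gripper's body presses on something with over 40 N, if the wrist force passes 120 N, or if a joint passes its speed limit or range.

## Working session

There is one attempt and no reset: what is moved stays moved. The work goes in short steps, Python scripts to look and compute and a tool call to move; the robot and the scene stay as the last step left them, time stands still between calls to the robot, and variables do not carry over. Pictures are saved under pics/ and viewed, and the job is handed in when it is done.

Besides the shell and the picture viewer there is one more tool, called after ">>>" as a command line: name --pt "numbers of a row" for each row, then --argument value for the rest. jog_arm: Moves the arm, as the interface text tells. Its arguments: {"type":"object","properties":{"plan":{"type":"array"},"newtons":{"type":"number"}},"required":["plan"]}

```bash
ls; mkdir -p pics; python3 - <<'E'
from bench import robot, imaging, recognise, outline_of, landmark_of
import cv2
print(robot.get_obs()); print(robot.grip_depth)
for n in ["scene","top","wrist"]:
    c=imaging.read_camera(n); print(n,c["fovy"],c["cx"],c["cy"],c["eye"],c["rotation"])
    cv2.imwrite(f"pics/{n}0.png",c["image"][:,:,::-1])
E
```

```text
pics
{'clock': 0.0, 'joint_positions': array([ 1.05701756e+00,  2.76617036e-01,  1.50615415e+00, -1.75056288e-05,
        1.36068738e+00, -1.20963117e-01]), 'qvel': array([-0.00042058,  0.00024502, -0.00066625,  0.00034581, -0.00116084,
       -0.00191439]), 'joint_torque': array([ 4.06503941e-04, -4.16785240e+01, -2.45802355e+01, -3.87684195e-04,
        1.11301109e-02, -1.35552591e-05]), 'ee_pos': array([0.21983194, 0.53074065, 0.23041877]), 'eef_rot': array([-2.83015902e-04,  1.95145605e-01,  9.80773839e-01, -8.89033129e-04]), 'ft_force': array([1.0218597 , 0.92962551, 0.32273601]), 'torque': array([ 0.01519843,  0.01611615, -0.02165698]), 'grip_width': 1.0004520784518798}
-0.0187
scene 43.50910388054405 322.2912626902121 199.00409264851893 [ 1.27967863 -0.88089359  0.83706414] [-0.43625113  0.82134356  0.32179431 -0.1775616 ]
top 49.241617726788746 320.3642892730476 200.80182427125868 [ 0.40779139 -0.10473271  1.16251096] [ 0.03341492 -0.70486661  0.70756614 -0.03737205]
wrist 64.96541991756368 319.44079672539647 196.79698391181114 [0.14312336 0.56358758 0.3716692 ] [0.13501663 0.82071131 0.54796194 0.08911329]
```

View pics/scene0.png

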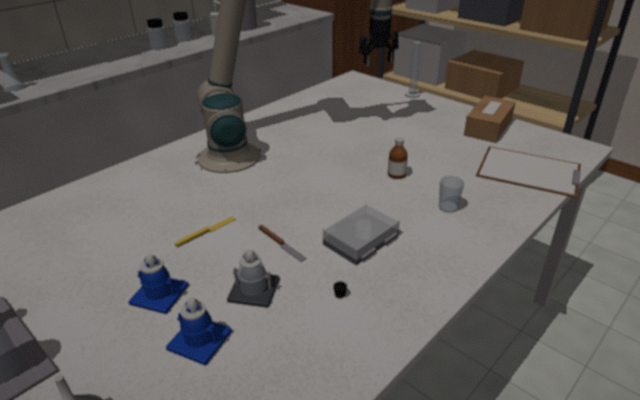

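View pics/top0.png

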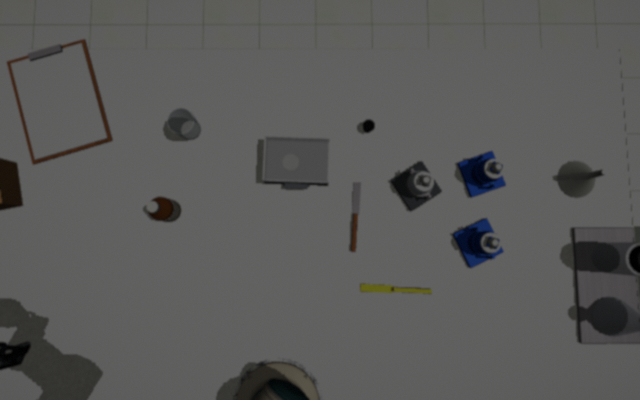

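View pics/wrist0.png

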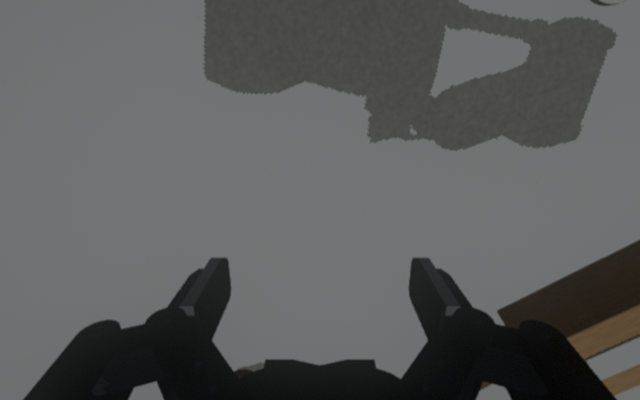

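The top view shows the case at px (295,160) with its tab (296,186) facing the robot and the cap at (290,162). 

Candidates:
- **Spatula:** brown (354,217), chosen. The yellow one at (395,289) is a look-alike.
- **Bottle:** grey base (415,185), chosen. The blue ones at (482,175) and (478,243) are look-alikes.

Next I'll take measurements and a close crop.

```bash
cat > h.py <<'E'
from bench import robot, imaging, recognise, outline_of, landmark_of
import numpy as np, cv2
from scipy.spatial.transform import Rotation as R
def rot(q): return R.from_quat(np.asarray(q),scalar_first=True)
def cam(n):
    c=imaging.read_camera(n); c["f"]=200/np.tan(np.radians(c["fovy"])/2); c["M"]=rot(c["rotation"]).as_matrix(); return c
def proj(c,p):
    d=c["M"].T@(np.asarray(p)-c["eye"]); return np.array([c["cx"]+c["f"]*d[0]/d[2], c["cy"]+c["f"]*d[1]/d[2]])
def at_z(c,u,v,z):
    d=c["M"]@np.array([(u-c["cx"])/c["f"],(v-c["cy"])/c["f"],1]); return c["eye"]+d*(z-c["eye"][2])/d[2]
def save(n,im,s=1): cv2.imwrite(f"pics/{n}.png",cv2.resize(im[:,:,::-1],None,fx=s,fy=s,interpolation=cv2.INTER_CUBIC))
def state():
    o=robot.get_obs(); print("t",round(o["clock"],2),"q",o["joint_positions"].round(3),"pos",o["ee_pos"].round(4),"F",o["ft_force"].round(1),"g",round(o["grip_width"]*8.54,2))
    M=rot(o["eef_rot"]).as_matrix(); print("toolx",M[:,0].round(3),"tooly",M[:,1].round(3),"toolz",M[:,2].round(3)); return o,M
E
python3 - <<'E'
from h import *
np.set_printoptions(precision=4,suppress=True)
o,M=state()
for n in ["top","scene"]:
    c=cam(n)
    for q in ["case","case_hinge","lid_tab","spatula_grip","spatula_tip","cap_center","cap_rim","neck_seat","reagent","beaker","stopper"]:
        r=landmark_of(n,q)
        print(n,q,[(np.round(x["point"],4),round(x["confidence"],2),proj(c,x["point"]).round()) for x in r[:4]])
    if n=="top": save("topcrop",c["image"][110:300,240:520],2.8)
    else: save("scenecrop",c["image"][180:370,120:410],2.7)
E
```

```text
t 0.15 q [ 1.057  0.276  1.506 -0.     1.361 -0.121] pos [0.2199 0.5308 0.2306] F [ 0.2  0.1 -0.9] g 8.58
toolx [-0.924  0.383  0.   ] tooly [ 0.383  0.924 -0.001] toolz [-0.001 -0.001 -1.   ]
top case [(array([ 0.7223, -0.2436,  0.0045]), 0.69, array([369., 128.])), (array([ 0.6271, -0.0517,  0.0011]), 0.6, array([298., 163.]))]
top case_hinge []
top lid_tab [(array([ 0.5623, -0.0432,  0.0225]), 0.72, array([294., 186.]))]
top spatula_grip [(array([ 0.2845, -0.3134,  0.0083]), 0.87, array([398., 292.])), (array([ 0.4727, -0.201 ,  0.0086]), 0.84, array([354., 220.]))]
top spatula_tip [(array([ 0.5603, -0.0444,  0.0222]), 0.66, array([295., 187.])), (array([ 0.293 , -0.2135,  0.0008]), 0.63, array([360., 288.])), (array([ 0.5744, -0.2103,  0.0038]), 0.56, array([357., 182.])), (array([ 0.4971,  0.2904, -0.0005]), 0.47, array([170., 212.]))]
top cap_center []
top cap_rim [(array([ 0.5616, -0.3659,  0.0959]), 0.62, array([423., 182.]))]
top neck_seat [(array([ 0.5606, -0.3682,  0.0962]), 0.9, array([424., 182.])), (array([ 0.5944, -0.5452,  0.0965]), 0.76, array([495., 168.])), (array(
[... 803 characters left out ...]
, array([234., 218.])), (array([ 0.574 , -0.2111,  0.0015]), 0.57, array([303., 260.]))]
scene cap_center []
scene cap_rim [(array([ 0.6888, -0.0543,  0.0225]), 0.46, array([378., 244.]))]
scene neck_seat [(array([ 0.5953, -0.5414,  0.0915]), 0.92, array([194., 310.])), (array([ 0.5592, -0.3663,  0.0961]), 0.6, array([249., 258.])), (array([ 0.4952,  0.2912, -0.0006]), 0.33, array([396., 174.]))]
scene reagent [(array([0.4943, 0.2922, 0.0003]), 0.89, array([396., 174.])), (array([ 0.5577, -0.3681,  0.0955]), 0.55, array([248., 259.]))]
scene beaker [(array([ 0.7189,  0.2383, -0.0018]), 0.76, array([447., 208.]))]
scene stopper [(array([ 0.7241, -0.2354, -0.0029]), 0.78, array([341., 295.]))]
```

View pics/topcrop.png

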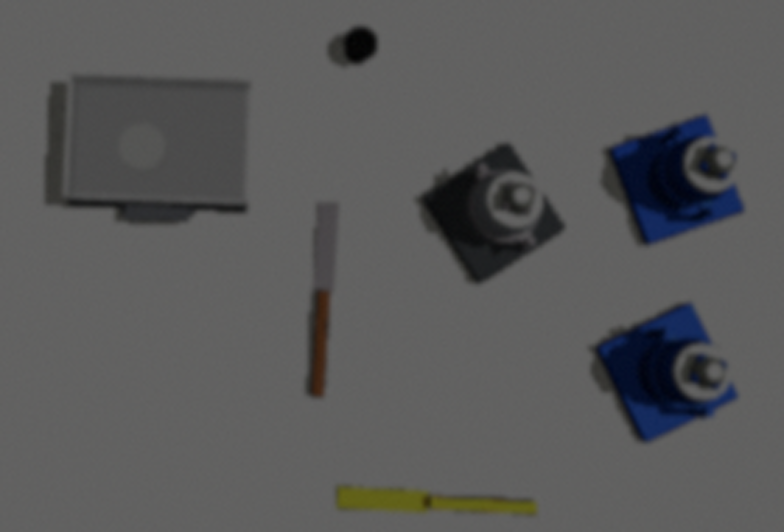

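View pics/scenecrop.png

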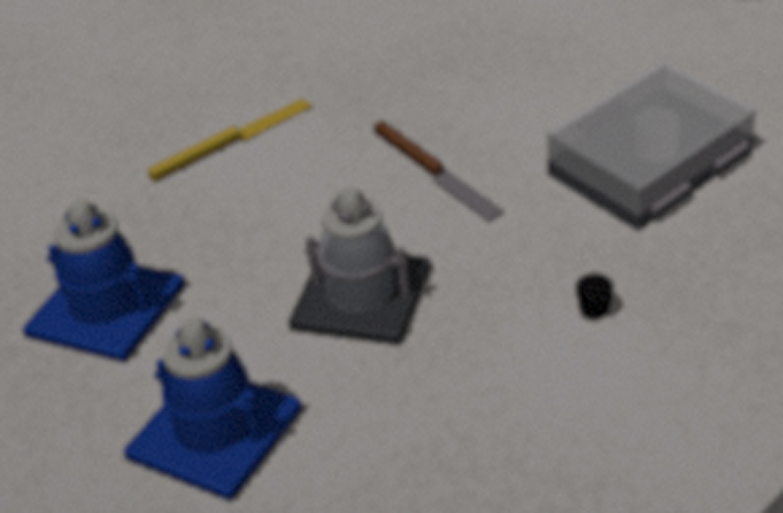

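Spatula choice confirmed: brown handle with steel blade, and the bottle is the grey-holder one. Next I'll turn the tool towards world axes.

>>> jog_arm --pt "8.5 0 0 0 -0.11" --pt "8.5 0 0 0 -0.11" --pt "8.5 0 0 0 -0.1" --pt "8.5 0 -5 0 0" --pt "8.5 0 -5 0 0"

```text
clock: 1.85
ee_pos: [0.2156, 0.4351, 0.2296]
eef_rot: [0.0, 0.028, 1.0, 0.002]
ft_force: [0.7, -0.7, 0.3]
grip_width: 0.997
```

>>> jog_arm --pt "8.5 -1.6 -4.7 0 0" --pt "8.5 -1.6 -4.7 0 0" --pt "8.5 -1.6 -4.7 0 0" --pt "8.5 -1.6 -4.7 0 0" --pt "8.5 -1.6 -4.7 0 0"

```text
clock: 2.35
ee_pos: [0.2806, 0.1927, 0.2293]
eef_rot: [0.002, 0.023, 1.0, 0.002]
ft_force: [0.7, 1.0, 0.2]
grip_width: 0.998
```

>>> jog_arm --pt "8.5 -1.6 -4.7 0 0" --pt "8.5 -1.6 -4.7 0 0" --pt "8.5 -1.6 -4.7 0 0" --pt "8.5 -1.6 -4.7 0 0" --pt "8.5 -1.6 -4.7 0 0"

```text
clock: 2.85
ee_pos: [0.3487, -0.0483, 0.2313]
eef_rot: [0.007, 0.022, 1.0, 0.002]
ft_force: [2.1, 1.2, 0.5]
grip_width: 0.993
```

>>> jog_arm --pt "8.5 -1.0 -3.0 0 0" --pt "8.5 -1.0 -3.0 0 0" --pt "8.5 -1.0 -3.0 0 0" --pt "8.5 -1.0 -3.0 0 0" --pt "8.5 -1.0 -3.0 0 0"

```text
clock: 3.35
ee_pos: [0.3924, -0.2109, 0.233]
eef_rot: [0.01, 0.026, 1.0, 0.001]
ft_force: [-0.2, 1.1, 0.4]
grip_width: 0.994
```

```bash
python3 - <<'E'
from h import *
o,M=state()
c=cam("wrist"); save("w1",c["image"]); print(c["eye"].round(4))
for q in ["spatula_grip","spatula_tip"]:
    print(q,[(np.round(x["point"],4),round(x["confidence"],2),proj(c,x["point"]).round()) for x in landmark_of("wrist",q)])
for k,p in dict(g=(0.4735,-.203,.007),tip=(.574,-.2105,.001),tcp=o["ee_pos"]).items(): print(k,proj(c,p))
E
```

```text
t 3.35 q [-0.66   0.068  1.765  0.013  1.294 -2.182] pos [ 0.3924 -0.2109  0.233 ] F [-0.2  1.1  0.4] g 8.48
toolx [-0.998  0.052 -0.019] tooly [0.052 0.999 0.002] toolz [ 0.019  0.001 -1.   ]
[ 0.3067 -0.2057  0.3725]
spatula_grip [(array([ 0.2887, -0.3171,  0.0089]), 0.85, array([214.,  72.])), (array([ 0.4724, -0.204 ,  0.0103]), 0.75, array([327., 223.]))]
spatula_tip [(array([ 0.5708, -0.2076, -0.0017]), 0.81, array([328., 284.])), (array([ 0.2907, -0.2149,  0.0018]), 0.81, array([309.,  69.]))]
g [327.88190114 222.98618621]
tip [325.59272926 286.91609157]
tcp [317.54413734 262.9745057 ]
```

View pics/w1.png

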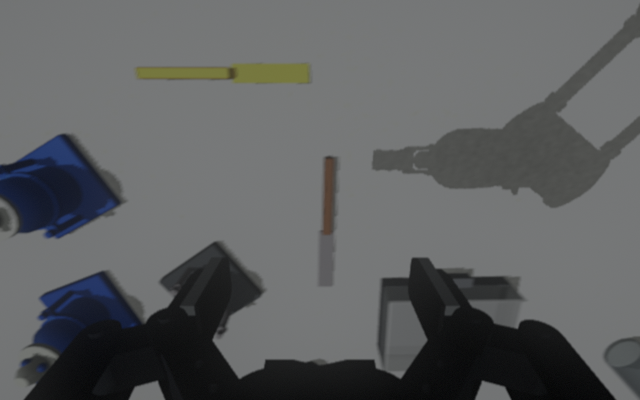

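The wrist view shows the brown spatula from butt (330,156) to tip (326,286), and the case front with its tab at (457,272). I'll fit the axes from this.

```bash
python3 - <<'E'
from h import *
c=cam("wrist"); im=c["image"].astype(int)
ms=outline_of("wrist","spatula_grip")
for m in ms:
    v,u=np.nonzero(m["mask"]); print(m["confidence"],u.min(),u.max(),v.min(),v.max())
m=min(ms,key=lambda m:abs(np.nonzero(m["mask"])[1].mean()-327))["mask"]
br=(im[...,0]-im[...,2]>25)&m
for nm,k,z in [("handle",br,.014),("blade",m&~br,.0025)]:
    v,u=np.nonzero(k); print(nm,len(u),v.min(),v.max())
    rows=[(np.mean(u[v==y]),y) for y in range(v.min()+3,v.max()-2)]
    P=np.array([at_z(c,a,y,z)[:2] for a,y in rows]); f=np.polyfit(P[:,0],P[:,1],1)
    e0=at_z(c,np.mean(u[v==v.min()]),v.min(),z);e1=at_z(c,np.mean(u[v==v.max()]),v.max()+1,z)
    print("slope",f[0],"y at .4735",np.polyval(f,.4735),"ends",e0,e1)
ms=outline_of("wrist","lid_tab"); 
for m in ms[:3]:
    v,u=np.nonzero(m["mask"]); print("lid",m["confidence"],u.min(),u.max(),v.min(),v.max(),len(u))
save("w1c",c["image"][240:400,360:560],4)
E
```

```text
0.97 137 310 62 81
0.69 320 335 156 285
handle 582 158 233
slope -0.07112448707438118 y at .4735 -0.20208807298732784 ends [ 0.38804744 -0.19584698  0.014     ] [ 0.48555714 -0.20319634  0.014     ]
blade 858 156 285
 ** On entry to DLASCL parameter number  4 had an illegal value
 ** On entry to DLASCL parameter number  4 had an illegal value
 ** On entry to DLASCL parameter number  4 had an illegal value
 ** On entry to DLASCL parameter number  4 had an illegal value
 ** On entry to DLASCL parameter number  5 had an illegal value
 ** On entry to DLASCL parameter number  4 had an illegal value
  return _methods._mean(a, axis=axis, dtype=dtype,
  ret = ret.dtype.type(ret / rcount)
Traceback (most recent call last):
numpy.linalg.LinAlgError: SVD did not converge in Linear Least Squares
```

>>> jog_arm --pt "5 -4 0.5 0 0.02" --pt "5 -4 0.4 0 0" --pt "5 0 0 4 0" --pt "5 0 0 4 0" --pt "5 0 0 4 0"

```text
clock: 4.1
ee_pos: [0.4811, -0.2005, 0.1189]
eef_rot: [0.017, 0.034, 0.999, -0.002]
ft_force: [0.8, -0.1, 0.2]
grip_width: 0.588
```

```bash
python3 - <<'E'
from h import *
o,M=state()
c=cam("wrist"); save("w2",c["image"])
for k,p in dict(g=(0.473,-.2022,.014),tip=(.573,-.209,.0025),tcp=o["ee_pos"]).items(): print(k,proj(c,p))
E
```

```text
t 4.1 q [-0.537  0.27   1.817  0.015  1.022 -2.049] pos [ 0.4811 -0.2005  0.1189] F [ 0.8 -0.1  0.2] g 5.02
toolx [-0.997  0.067 -0.034] tooly [ 0.067  0.998 -0.003] toolz [ 0.034 -0.006 -0.999]
g [315.95728169 183.84316245]
tip [316.53589052 279.30537085]
tcp [317.53677114 263.06040321]
```

View pics/w2.png

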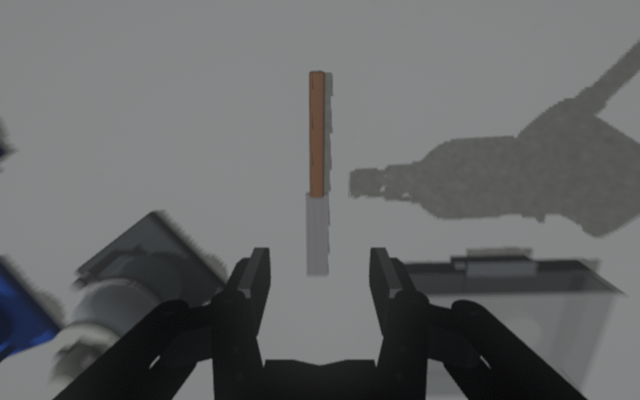

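>>> jog_arm --pt "4 1.0 -0.1 2.5 0" --pt "4 0 0 3 0" --pt "4 0 0 3 0" --pt "4 0 0 1.5 0" --pt "4 0 0 0.5 0"

```text
clock: 4.65
ee_pos: [0.467, -0.1915, 0.0073]
eef_rot: [0.01, 0.03, 0.999, 0.002]
ft_force: [-0.1, -0.3, 0.1]
grip_width: 0.469
```

>>> jog_arm --pt "4 -0.4 -0.5 0.1 0" --pt "4 -0.35 -0.5 0.1 0" --pt "4 0 0 0 0"

```text
clock: 4.95
ee_pos: [0.4758, -0.2022, 0.008]
eef_rot: [0.011, 0.029, 1.0, 0.001]
ft_force: [-0.1, -0.0, 0.3]
grip_width: 0.47
```

```bash
python3 - <<'E'
from h import *
o,M=state()
E
```

```text
t 4.95 q [-0.546  0.411  1.95   0.02   0.762 -2.074] pos [ 0.4758 -0.2022  0.008 ] F [-0.1 -0.   0.3] g 4.01
toolx [-0.998  0.058 -0.023] tooly [0.058 0.998 0.004] toolz [ 0.023  0.002 -1.   ]
```

>>> jog_arm --pt "3 0 0 0.3 0" --pt "2 0 0 0.2 0" --pt "0.5 0 0 0 0" --pt "0.5 0 0 0 0" --pt "0.5 0 0 0 0" --newtons 100

```text
clock: 5.45
ee_pos: [0.4773, -0.2033, 0.0051]
eef_rot: [0.013, 0.029, 0.999, 0.001]
ft_force: [-0.3, -0.7, -0.2]
grip_width: 0.104
```

>>> jog_arm --pt "0.5 0 0 0 0" --pt "0.5 0 0 0 0"

```text
clock: 5.65
ee_pos: [0.477, -0.2032, 0.005]
eef_rot: [0.013, 0.029, 0.999, 0.001]
ft_force: [0.5, -0.6, 1.0]
grip_width: 0.101
```

>>> jog_arm --pt "0.3 0 0 -1 0" --pt "0.3 0 0 -1.5 0" --pt "0.3 0 0 -1.5 0" --pt "0.3 0 0 -0.5 0" --pt "0.3 0 0 0 0"

```text
clock: 6.15
ee_pos: [0.4754, -0.2029, 0.0527]
eef_rot: [0.013, 0.029, 0.999, 0.001]
ft_force: [-0.6, 0.7, -0.6]
grip_width: 0.105
```

```bash
python3 - <<'E'
from h import *
o,M=state()
c=cam("scene"); p=proj(c,o["ee_pos"]).astype(int);print(p); save("s3",c["image"][p[1]-60:p[1]+60,p[0]-80:p[0]+80],4)
c=cam("top");p=proj(c,o["ee_pos"]).astype(int);print(p); save("t3",c["image"][p[1]-80:p[1]+40,p[0]-100:p[0]+60],4)
E
```

```text
t 6.15 q [-0.548  0.347  1.904  0.018  0.87  -2.072] pos [ 0.4754 -0.2029  0.0527] F [-0.6  0.7 -0.6] g 0.9
toolx [-0.998  0.059 -0.025] tooly [0.059 0.998 0.003] toolz [ 0.025  0.001 -1.   ]
[278 226]
[356 217]
```

View pics/s3.png

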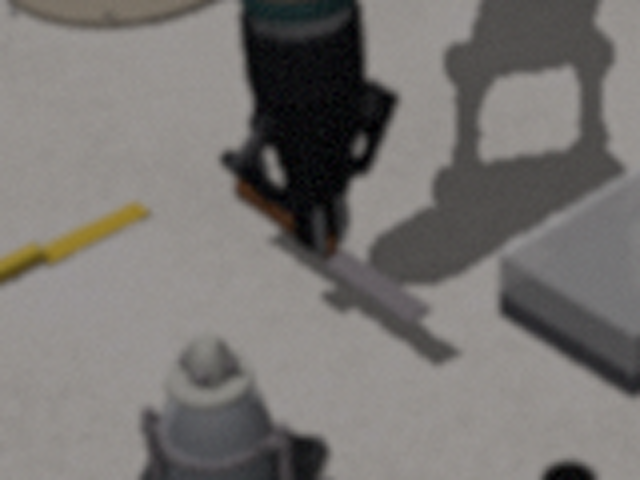

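View pics/t3.png

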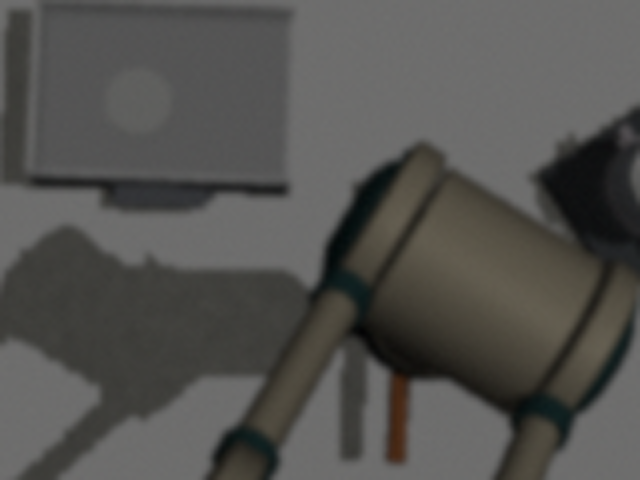

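```bash
python3 - <<'E'
from h import *
c=cam("top"); 
for n,(u,v),z in [("RL",(72,76),.054),("RR",(250,83),.054),("FL",(68,203),.054),("FR",(246,210),.054),("tabL",(120,220),.023),("tabR",(188,222),.023)]:
    print(n,at_z(c,240+u/2.8-.0,110+v/2.8,z).round(4))
L=[landmark_of("top",q) for q in ["lid_tab","case"]]
print([(np.round(x["point"],4),round(x["confidence"],2)) for l in L for x in l])
save("t4",c["image"][120:200,240:350],7)
E
```

```text
RL [0.6853 0.0296 0.054 ]
RR [ 0.6783 -0.1349  0.054 ]
FL [0.5668 0.0323 0.054 ]
FR [ 0.5598 -0.1305  0.054 ]
tabL [ 0.555  -0.0128  0.023 ]
tabR [ 0.5529 -0.0767  0.023 ]
[(array([ 0.5626, -0.0456,  0.0229]), 0.93), (array([ 6.299e-01, -5.350e-02,  3.000e-04]), 0.84)]
```

View pics/t4.png

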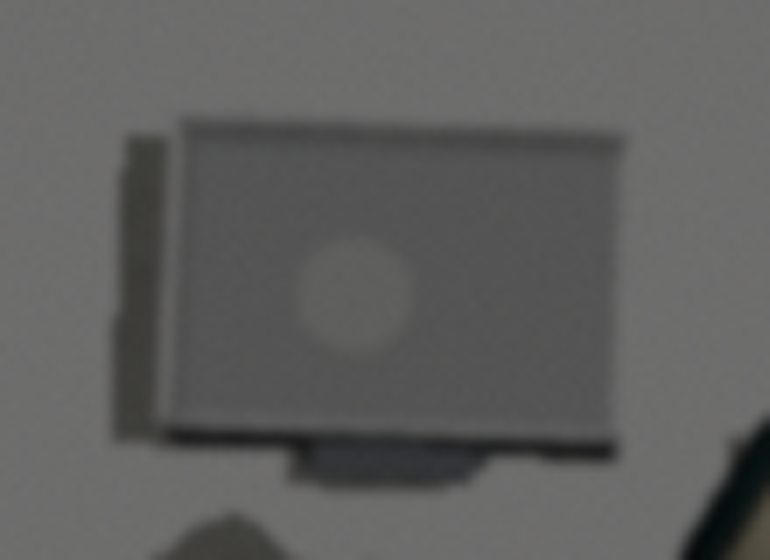

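>>> jog_arm --pt "0.3 1.6 2.5 0 0" --pt "0.3 1.6 3.5 0 0" --pt "0.3 1.6 4 0 0" --pt "0.3 1.6 4 0 0" --pt "0.3 0 2 0 0"

```text
clock: 6.9
ee_pos: [0.418, -0.0375, 0.0471]
eef_rot: [0.01, 0.033, 0.999, 0.001]
ft_force: [0.4, 0.1, -0.4]
grip_width: 0.099
```

```bash
python3 - <<'E'
from h import *
o,M=state()
E
```

```text
t 6.9 q [-0.262  0.237  2.107  0.01   0.779 -1.774] pos [ 0.418  -0.0375  0.0471] F [ 0.4  0.1 -0.4] g 0.85
toolx [-0.998  0.066 -0.019] tooly [0.066 0.998 0.003] toolz [ 0.019  0.002 -1.   ]
```

>>> jog_arm --pt "0.3 0 -0.2 1.2 -0.02" --pt "0.3 0 0 1.0 0" --pt "0.3 0 0 0.4 0" --pt "0.3 0 0 0 0"

```text
clock: 7.3
ee_pos: [0.4162, -0.0354, 0.0193]
eef_rot: [0.008, 0.02, 1.0, 0.002]
ft_force: [0.5, 1.2, -1.1]
grip_width: 0.103
```

```bash
python3 - <<'E'
from h import *
o,M=state()
for q in ["scene","top"]:
    c=cam(q); tip=o["ee_pos"]+np.array([.096,-.006,-.0035]);p=proj(c,tip);print(q,p)
    print(q,[(np.round(x["point"],4),round(x["confidence"],2),proj(c,x["point"]).round()) for x in landmark_of(q,"spatula_tip")])
    p=p.astype(int);save(q+"5",c["image"][p[1]-50:p[1]+50,p[0]-70:p[0]+70],5)
E
```

```text
t 7.3 q [-0.259  0.283  2.144  0.012  0.699 -1.799] pos [ 0.4162 -0.0354  0.0193] F [ 0.5  1.2 -1.1] g 0.88
toolx [-0.999  0.04  -0.016] tooly [0.04  0.999 0.004] toolz [ 0.016  0.004 -1.   ]
scene [330.38783495 216.70640069]
scene [(array([ 0.2926, -0.2135,  0.0028]), 0.74, array([233., 216.])), (array([ 0.5134, -0.0398,  0.0137]), 0.48, array([331., 217.]))]
top [293.85728058 204.9570351 ]
top [(array([ 0.2968, -0.2136, -0.0012]), 0.92, array([360., 287.])), (array([ 0.5139, -0.0462,  0.0186]), 0.52, array([296., 204.])), (array([0.4991, 0.2885, 0.0012]), 0.34, array([170., 211.]))]
```

View pics/scene5.png

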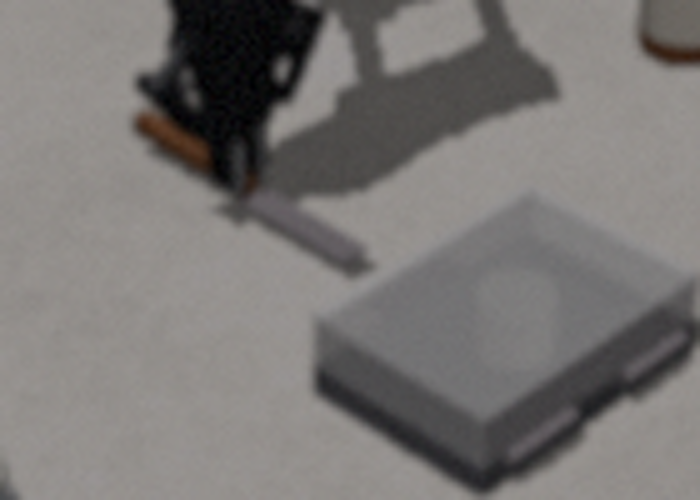

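View pics/top5.png

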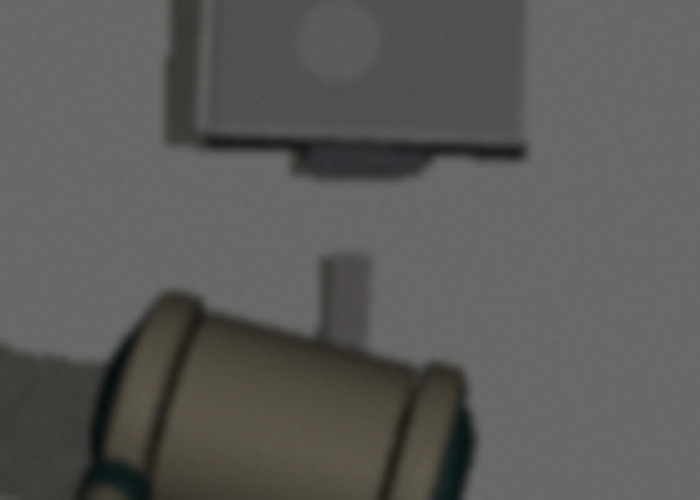

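>>> jog_arm --pt "0.3 -0.8 -0.4 -0.2 0" --pt "0.3 -0.8 -0.3 0 0" --pt "0.3 -0.8 0 0 0" --pt "0.3 -0.8 0 0 0" --pt "0.3 0 0 0 0"

```text
clock: 8.0
ee_pos: [0.4543, -0.0465, 0.0244]
eef_rot: [0.012, 0.021, 1.0, 0.001]
ft_force: [-0.1, 0.2, -0.7]
grip_width: 0.097
```

```bash
python3 - <<'E'
from h import *
o,M=state()
for q in ["top"]:
    c=cam(q); tip=o["ee_pos"]+np.array([.096,-.006,-.0035]);p=proj(c,tip);print(q,p)
    p=p.astype(int);save(q+"6",c["image"][p[1]-40:p[1]+40,p[0]-50:p[0]+50],7)
E
```

```text
t 8.0 q [-0.261  0.316  2.064  0.012  0.739 -1.798] pos [ 0.4543 -0.0465  0.0244] F [-0.1  0.2 -0.7] g 0.83
toolx [-0.999  0.042 -0.024] tooly [0.042 0.999 0.003] toolz [ 0.024  0.002 -1.   ]
top [297.96746695 190.3816054 ]
```

View pics/top6.png

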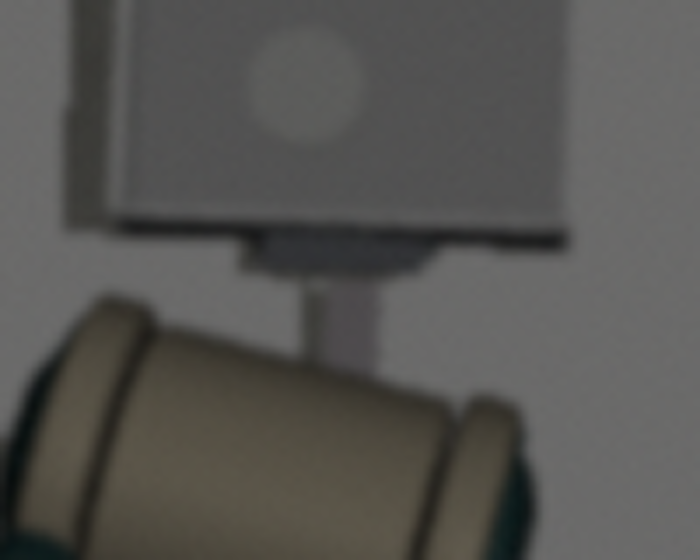

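>>> jog_arm --pt "0.3 0.2 0 0.3 0" --pt "0.3 0 0 0.15 0" --pt "0.3 0 0 0 0"

```text
clock: 8.35
ee_pos: [0.4499, -0.0456, 0.0188]
eef_rot: [0.01, 0.021, 1.0, 0.002]
ft_force: [-0.8, -0.1, -0.1]
grip_width: 0.102
```

```bash
python3 - <<'E'
from h import *
o,M=state()
E
```

```text
t 8.35 q [-0.261  0.322  2.077  0.012  0.724 -1.8  ] pos [ 0.4499 -0.0456  0.0188] F [-0.8 -0.1 -0.1] g 0.87
toolx [-0.999  0.041 -0.02 ] tooly [0.041 0.999 0.004] toolz [ 0.02   0.003 -1.   ]
```

>>> jog_arm --pt "0.3 -0.5 0 -0.05 0" --pt "0.3 -0.5 0 0 0" --pt "0.3 -0.35 0 0 0" --pt "0.3 0 0 0 0"

```text
clock: 8.75
ee_pos: [0.4642, -0.046, 0.0197]
eef_rot: [0.01, 0.021, 1.0, 0.002]
ft_force: [-0.9, -0.0, -0.0]
grip_width: 0.105
```

```bash
python3 - <<'E'
from h import *
o,M=state()
for q in ["top"]:
    c=cam(q); tip=o["ee_pos"]+np.array([.096,-.006,-.0035]);p=proj(c,tip);print(q,p)
    p=p.astype(int);save(q+"7",c["image"][p[1]-40:p[1]+40,p[0]-50:p[0]+50],7)
c=cam("wrist");save("w7",c["image"])
c=cam("scene");save("s7",c["image"][180:270,290:430],5)
E
```

```text
t 8.75 q [-0.254  0.337  2.046  0.011  0.74  -1.792] pos [ 0.4642 -0.046   0.0197] F [-0.9 -0.  -0. ] g 0.9
toolx [-0.999  0.041 -0.02 ] tooly [0.041 0.999 0.004] toolz [ 0.02   0.003 -1.   ]
top [297.88689091 186.89736967]
```

View pics/top7.png

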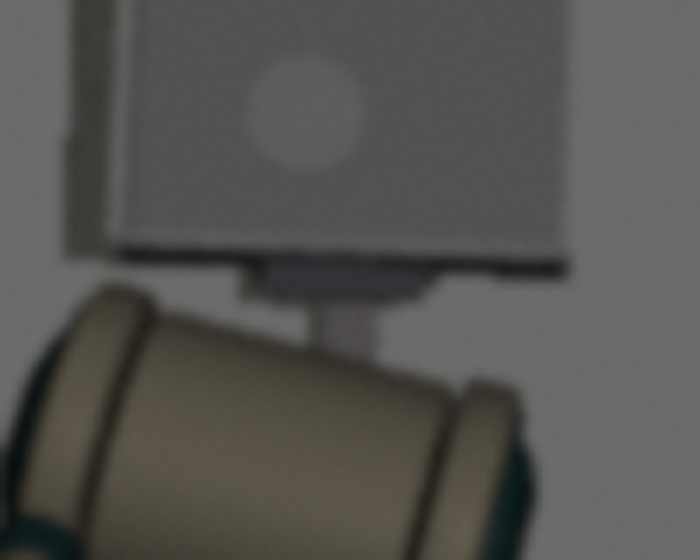

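View pics/w7.png

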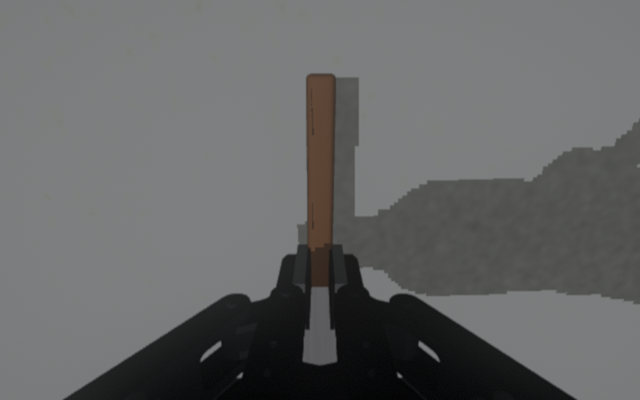

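View pics/s7.png

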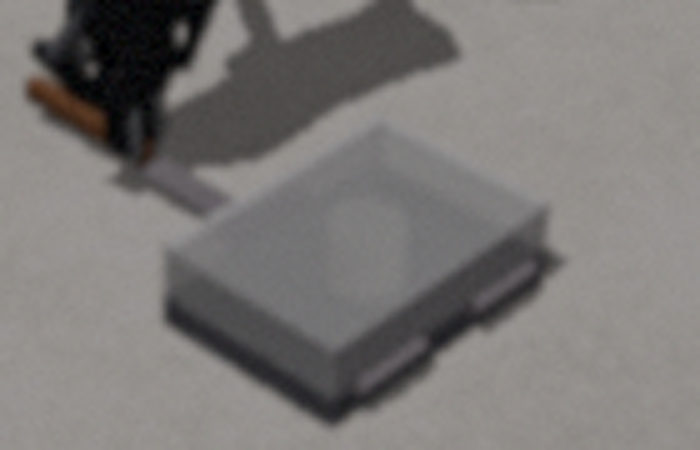

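The blade is under the tab: the top crop shows the tab covering the blade at (345,300), about 10 mm in. Lifting now.

>>> jog_arm --pt "0.3 0 0 -0.6 0" --pt "0.3 -0.2 0 -0.8 0" --pt "0.3 -0.3 0 -0.8 0" --pt "0.3 -0.3 0 -0.6 0" --pt "0.3 0 0 0 0" --newtons 120

```text
clock: 9.4
ee_pos: [0.4697, -0.046, 0.05]
eef_rot: [0.008, 0.021, 1.0, 0.002]
ft_force: [-0.1, -0.7, -2.0]
grip_width: 0.09
```

```bash
python3 - <<'E'
from h import *
o,M=state()
c=cam("scene");save("s8",c["image"][160:270,290:430],5)
E
```

```text
t 9.4 q [-0.251  0.299  1.996  0.01   0.832 -1.788] pos [ 0.4697 -0.046   0.05  ] F [-0.1 -0.7 -2. ] g 0.77
toolx [-0.999  0.041 -0.016] tooly [0.041 0.999 0.004] toolz [ 0.017  0.004 -1.   ]
```

View pics/s8.png

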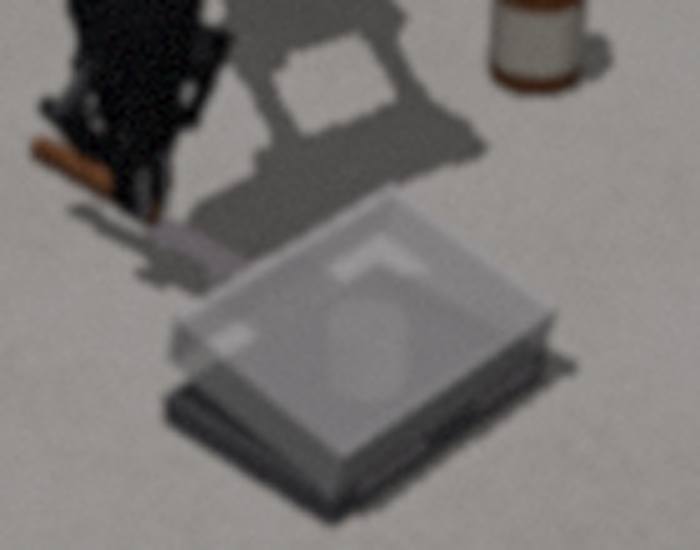

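The lid is rising (about 0.2 rad, 2 N on the blade), so I'll follow the arc.

>>> jog_arm --pt "0.3 -0.5 0 -1.0 0" --pt "0.3 -0.6 0 -1.0 0" --pt "0.3 -0.6 0 -1.0 0" --pt "0.3 -0.6 0 -0.9 0" --pt "0.3 0 0 0 0"

```text
clock: 9.95
ee_pos: [0.4901, -0.0465, 0.0893]
eef_rot: [0.005, 0.021, 1.0, 0.003]
ft_force: [-0.5, -0.3, -0.5]
grip_width: 0.089
```

```bash
python3 - <<'E'
from h import *
o,M=state()
c=cam("scene");save("s9",c["image"][150:260,290:430],5)
E
```

```text
t 9.95 q [-0.241  0.276  1.899  0.009  0.957 -1.776] pos [ 0.4901 -0.0465  0.0893] F [-0.5 -0.3 -0.5] g 0.76
toolx [-0.999  0.041 -0.011] tooly [0.041 0.999 0.005] toolz [ 0.011  0.005 -1.   ]
```

View pics/s9.png

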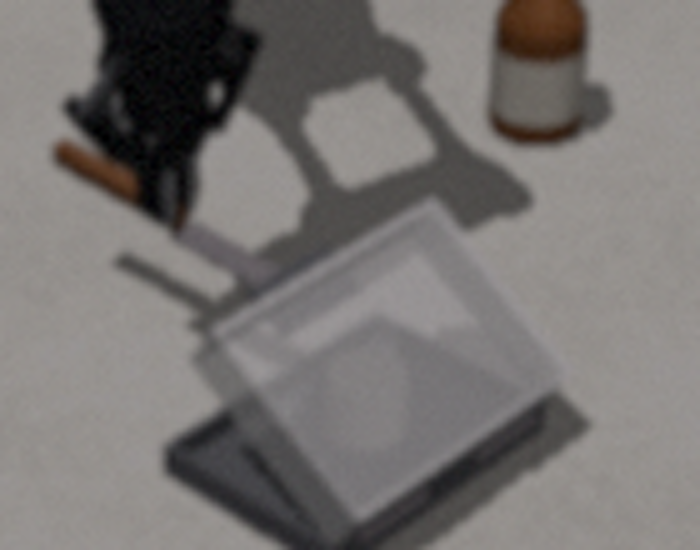

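>>> jog_arm --pt "0.3 -0.9 0 -1.0 0" --pt "0.3 -0.9 0 -0.9 0" --pt "0.3 -1.0 0 -0.8 0" --pt "0.3 -1.0 0 -0.6 0" --pt "0.3 -0.6 0 -0.2 0"

```text
clock: 10.5
ee_pos: [0.5277, -0.0472, 0.1213]
eef_rot: [-0.002, 0.021, 1.0, 0.004]
ft_force: [0.4, 0.1, -0.7]
grip_width: 0.088
```

```bash
python3 - <<'E'
from h import *
o,M=state()
c=cam("scene");save("s10",c["image"][150:260,290:430],5)
E
```

```text
t 10.5 q [-0.225  0.298  1.767  0.007  1.082 -1.758] pos [ 0.5277 -0.0472  0.1213] F [ 0.4  0.1 -0.7] g 0.75
toolx [-0.999  0.041  0.004] tooly [0.041 0.999 0.008] toolz [-0.004  0.008 -1.   ]
```

View pics/s10.png

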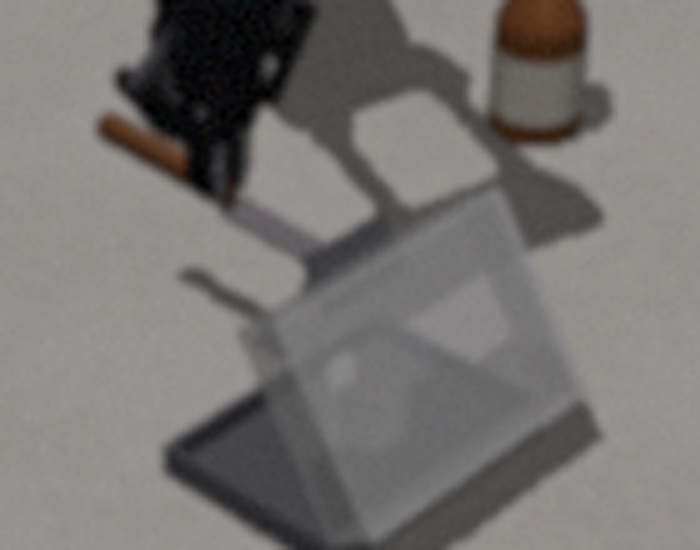

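>>> jog_arm --pt "0.3 -1.4 0 -1.0 0" --pt "0.3 -1.6 0 -0.6 0" --pt "0.3 -1.6 0 -0.4 0" --pt "0.3 -1.6 0 -0.1 0" --pt "0.3 -1.2 0 0 0"

```text
clock: 11.05
ee_pos: [0.6003, -0.0497, 0.1392]
eef_rot: [-0.006, 0.021, 1.0, 0.005]
ft_force: [-0.4, 0.0, -0.8]
grip_width: 0.092
```

```bash
python3 - <<'E'
from h import *
o,M=state()
c=cam("scene");save("s11",c["image"][140:260,290:430],5)
E
```

```text
t 11.05 q [-0.202  0.386  1.576  0.007  1.193 -1.734] pos [ 0.6003 -0.0497  0.1392] F [-0.4  0.  -0.8] g 0.79
toolx [-0.999  0.041  0.013] tooly [0.041 0.999 0.009] toolz [-0.013  0.009 -1.   ]
```

View pics/s11.png

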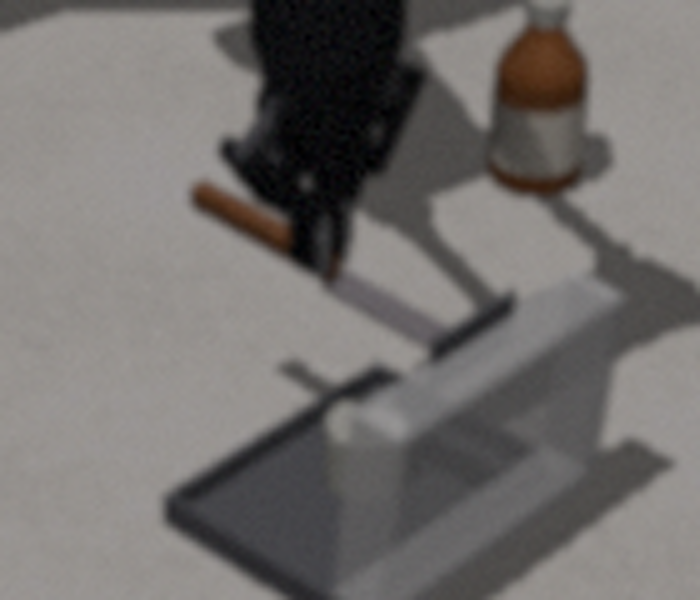

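>>> jog_arm --pt "0.3 -1.0 0 0 0" --pt "0.3 -0.8 0 0.1 0" --pt "0.3 0 0 0 0"

```text
clock: 11.4
ee_pos: [0.621, -0.0506, 0.1366]
eef_rot: [-0.006, 0.021, 1.0, 0.005]
ft_force: [0.4, -0.2, -0.9]
grip_width: 0.092
```

>>> jog_arm --pt "0.3 2 0 0 0" --pt "0.3 3 0 0 0" --pt "0.3 3 0 0 0" --pt "0.3 3 -1 0 0" --pt "0.3 2 -1 0 0"

```text
clock: 11.9
ee_pos: [0.4877, -0.0646, 0.1364]
eef_rot: [-0.006, 0.019, 1.0, 0.005]
ft_force: [-0.4, -1.2, -1.2]
grip_width: 0.086
```

```bash
python3 - <<'E'
from h import *
o,M=state()
c=cam("scene");save("s12",c["image"][140:290,250:450],4)
E
```

```text
t 11.9 q [-0.278  0.234  1.817  0.007  1.103 -1.813] pos [ 0.4877 -0.0646  0.1364] F [-0.4 -1.2 -1.2] g 0.74
toolx [-0.999  0.039  0.012] tooly [0.039 0.999 0.009] toolz [-0.011  0.01  -1.   ]
```

View pics/s12.png

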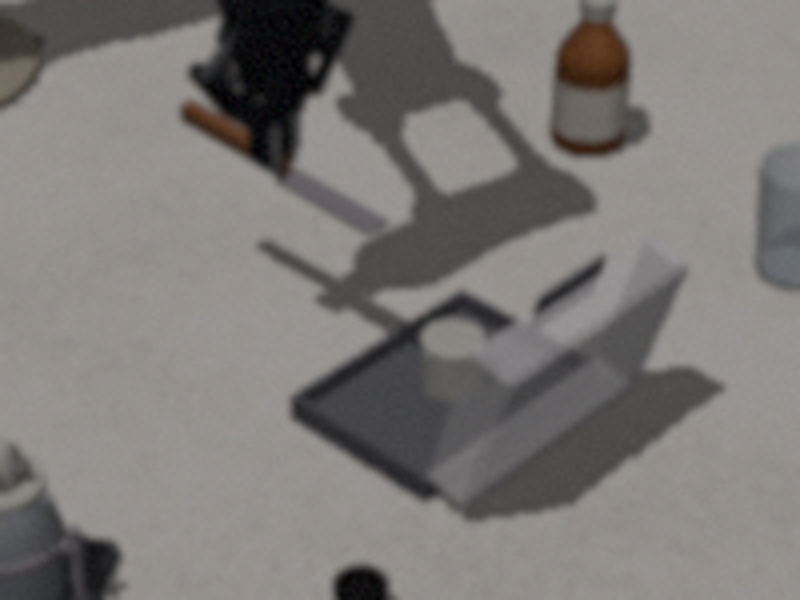

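The lid stays open past upright. Now I'll lay the spatula on the free bench in front of the case.

>>> jog_arm --pt "0.3 3 -1 2 0" --pt "0.3 3 -1 3 0" --pt "0.3 2 -1 3 0" --pt "0.3 0 0 2.5 0" --pt "0.3 0 0 1 0"

```text
clock: 12.45
ee_pos: [0.4006, -0.0929, 0.0226]
eef_rot: [-0.002, 0.02, 1.0, 0.003]
ft_force: [0.6, 0.1, 0.8]
grip_width: 0.093
```

```bash
python3 - <<'E'
from h import *
o,M=state()
E
```

```text
t 12.45 q [-0.4    0.278  2.138  0.005  0.731 -1.934] pos [ 0.4006 -0.0929  0.0226] F [0.6 0.1 0.8] g 0.79
toolx [-0.999  0.041  0.004] tooly [0.041 0.999 0.005] toolz [-0.004  0.005 -1.   ]
```

>>> jog_arm --pt "0.3 0 0 0.7 0" --pt "0.3 0 0 0.4 0" --pt "0.3 0 0 0.2 0" --pt "0.3 0 0 0.1 0" --pt "0.3 0 0 0 0"

```text
clock: 12.95
ee_pos: [0.4017, -0.0931, 0.008]
eef_rot: [-0.001, 0.02, 1.0, 0.002]
ft_force: [1.0, -0.1, -0.2]
grip_width: 0.089
```

>>> jog_arm --pt "2 0 0 0.1 0" --pt "3 0 0 0 0" --pt "4 0 0 0 0" --pt "4 0 0 0 0"

```text
clock: 13.35
ee_pos: [0.4033, -0.0934, 0.0082]
eef_rot: [0.0, 0.02, 1.0, 0.002]
ft_force: [-0.0, -0.2, -0.4]
grip_width: 0.469
```

>>> jog_arm --pt "4 0 0 -1 0" --pt "4 0 0 -3 0" --pt "4 0 0 -4 0" --pt "4 0 0 -4 0" --pt "4 0 0 -2 0"

```text
clock: 13.85
ee_pos: [0.4006, -0.093, 0.153]
eef_rot: [-0.004, 0.02, 1.0, 0.003]
ft_force: [1.5, 0.7, -1.1]
grip_width: 0.469
```

```bash
python3 - <<'E'
from h import *
o,M=state()
c=cam("wrist");save("w13",c["image"])
c=cam("scene");save("s13",c["image"][150:300,220:420],4)
for q in ["cap_center"]:
    print(q,[(np.round(x["point"],4),round(x["confidence"],2),proj(c,x["point"]).round()) for x in landmark_of("scene",q)])
E
```

```text
t 13.85 q [-0.401  0.098  1.948  0.004  1.105 -1.933] pos [ 0.4006 -0.093   0.153 ] F [ 1.5  0.7 -1.1] g 4.01
toolx [-0.999  0.04   0.007] tooly [0.041 0.999 0.006] toolz [-0.007  0.007 -1.   ]
cap_center [(array([ 0.6231, -0.0302,  0.0252]), 0.66, array([364., 228.]))]
```

View pics/w13.png

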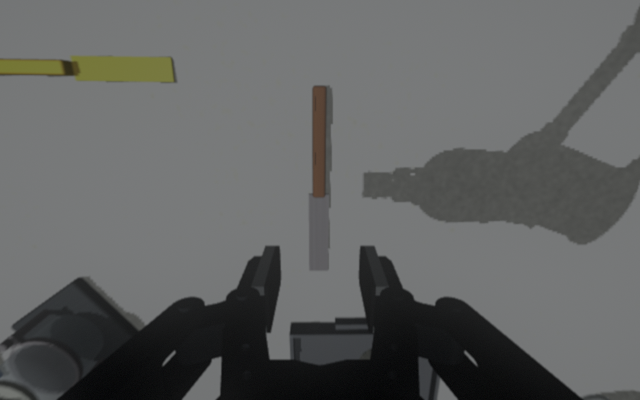

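View pics/s13.png

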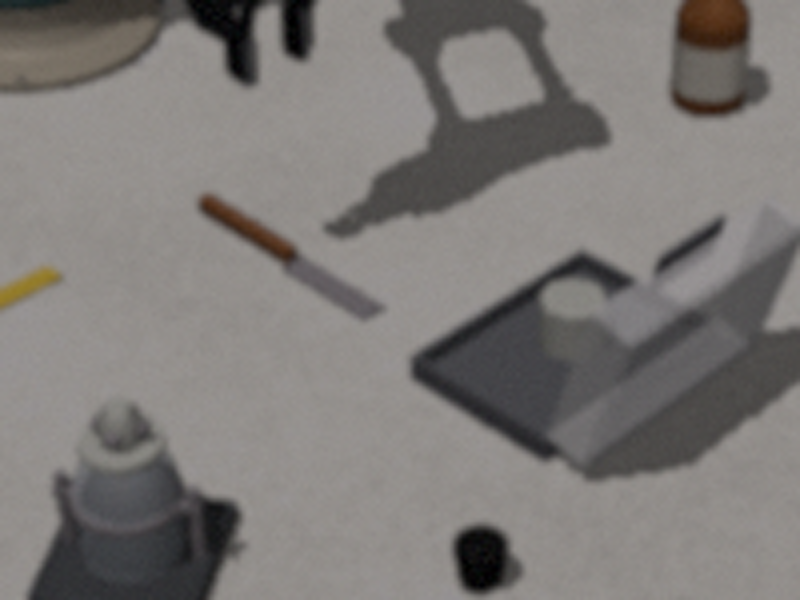

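```bash
python3 - <<'E'
from h import *
for q in ["top","scene"]:
    c=cam(q)
    for n in ["cap_center","cap_rim","neck_seat"]:
        print(q,n,[(np.round(x["point"],4),round(x["confidence"],2),proj(c,x["point"]).round(1)) for x in landmark_of(q,n)])
    if q=="top":
        a=c["image"][135:215,270:310]; save("t14a",c["image"][130:200,260:340],7); save("t14b",c["image"][150:220,380:460],7)
    else:
        save("s14b",c["image"][235:305,220:300],7)
E
```

```text
top cap_center [(array([ 0.6209, -0.0333,  0.0246]), 0.67, array([290.7, 163.7]))]
top cap_rim [(array([ 0.6206, -0.037 ,  0.0053]), 0.69, array([292.5, 165.1]))]
top neck_seat [(array([ 0.563 , -0.3679,  0.0956]), 0.84, array([424.3, 181.1])), (array([ 0.4118, -0.5276,  0.0976]), 0.68, array([491.7, 242.3])), (array([ 0.5942, -0.5419,  0.0993]), 0.67, array([494.5, 168.2])), (array([ 0.688 , -0.0517,  0.0231]), 0.36, array([297.7, 138.9]))]
scene cap_center [(array([ 0.6257, -0.0298,  0.0242]), 0.71, array([364.7, 229. ]))]
scene cap_rim [(array([ 0.6215, -0.0338,  0.0052]), 0.6, array([362.3, 234.7]))]
scene neck_seat [(array([ 0.5984, -0.5428,  0.0904]), 0.86, array([194.2, 311.5])), (array([ 0.5617, -0.368 ,  0.0936]), 0.85, array([249.2, 260. ])), (array([ 0.4136, -0.5242,  0.094 ]), 0.73, array([152.8, 264.4]))]
```

View pics/t14a.png

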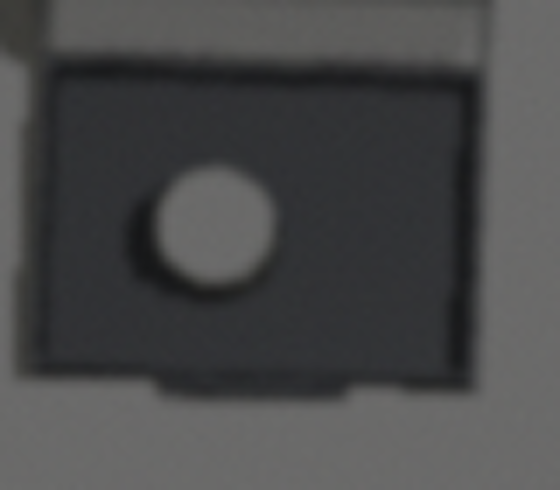

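View pics/t14b.png

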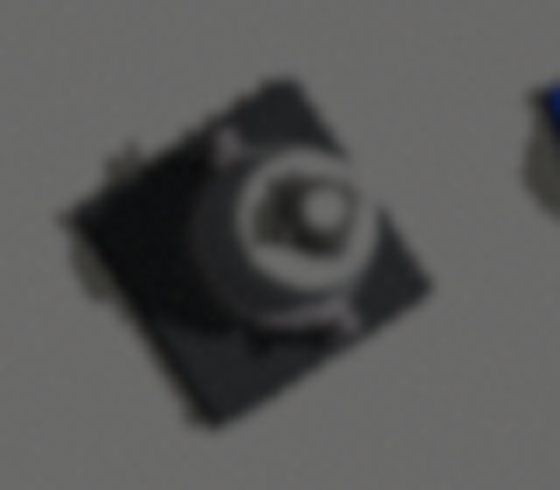

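View pics/s14b.png

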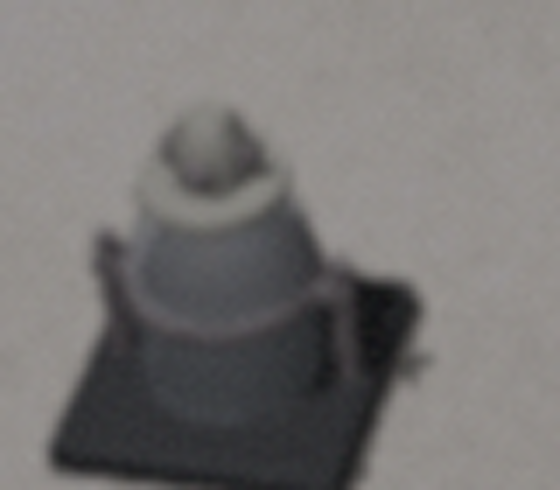

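```bash
python3 - <<'E'
from h import *
c=cam("top"); s=cam("scene")
cap=at_z(c,290.7+.07,162.3+.07,.042); nk=at_z(c,424.07,181.5,.096)
print(cap,nk); 
for n,p in (("neck",nk),("necktop",nk+[0,0,.025]),("cap",cap)): 
    q=proj(s,p);print(n,q,((q-[220,235])*7).round())
ms=outline_of("scene","cap_center")
for m in ms[:2]:
    v,u=np.nonzero(m["mask"]);print(m["confidence"],u.min(),u.max(),v.min(),v.max())
save("s15",s["image"][200:260,330:400],8); print((proj(s,cap)-[330,200])*8)
E
```

```text
[ 0.62117355 -0.03463225  0.042     ] [ 0.56196157 -0.36730979  0.096     ]
neck [249.40921264 259.11160526] [206. 169.]
necktop [248.38079274 250.55155351] [199. 109.]
cap [362.46049455 223.76579873] [997. -79.]
0.76 355 370 220 240
0.73 333 347 281 298
[259.68395643 190.12638983]
```

View pics/s15.png

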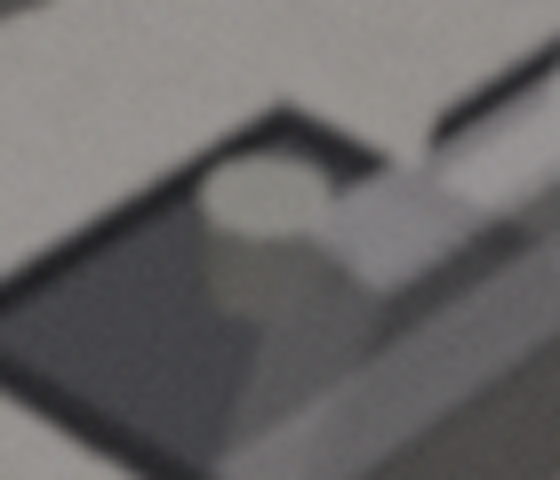

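>>> jog_arm --pt "7.5 -3.5 1.1 0 0" --pt "7.5 -4 1.3 0 0" --pt "7.5 -4 1.3 0 0" --pt "7.5 -4 1.3 0 0" --pt "7.5 -3.5 1.0 0 0"

```text
clock: 15.05
ee_pos: [0.5923, -0.039, 0.145]
eef_rot: [-0.009, 0.022, 1.0, 0.004]
ft_force: [1.1, -0.9, 0.3]
grip_width: 0.88
```

```bash
python3 - <<'E'
from h import *
o,M=state()
print("to cap in tool cm",M.T@(np.array([.6212,-.0346,.014])-o["ee_pos"])*100)
E
```

```text
t 15.05 q [-0.186  0.372  1.584  0.006  1.206 -1.715] pos [ 0.5923 -0.039   0.145 ] F [ 1.1 -0.9  0.3] g 7.51
toolx [-0.999  0.044  0.019] tooly [0.045 0.999 0.008] toolz [-0.018  0.009 -1.   ]
to cap in tool cm [-3.11175664  0.46671583 13.04824634]
```

>>> jog_arm --pt "7.5 -1.5 0.2 1 0" --pt "7.5 -1.5 0.2 2 0" --pt "7.5 0 0 2.5 0" --pt "7.5 0 0 1.5 0" --pt "7.5 0 0 0 0"

```text
clock: 15.55
ee_pos: [0.6305, -0.0337, 0.07]
eef_rot: [-0.007, 0.02, 1.0, 0.004]
ft_force: [-0.6, 0.1, 0.2]
grip_width: 0.877
```

```bash
python3 - <<'E'
from h import *
o,M=state()
print("to cap in tool cm",M.T@(np.array([.6212,-.0346,.012])-o["ee_pos"])*100)
c=cam("wrist");save("w16",c["image"])
for z in (.042,.006):
  th=np.linspace(0,6.28,9)[:8]
  print(z,[proj(c,(.6212+.022*np.cos(t),-.0346+.022*np.sin(t),z)).round().tolist() for t in th])
E
```

```text
t 15.55 q [-0.167  0.488  1.594  0.007  1.075 -1.701] pos [ 0.6305 -0.0337  0.07  ] F [-0.6  0.1  0.2] g 7.49
toolx [-0.999  0.041  0.014] tooly [0.041 0.999 0.008] toolz [-0.014  0.009 -1.   ]
to cap in tool cm [ 0.8461384  -0.17461226  5.81589102]
0.042 [[317.0, 258.0], [342.0, 247.0], [353.0, 223.0], [341.0, 198.0], [313.0, 189.0], [287.0, 201.0], [278.0, 226.0], [290.0, 250.0]]
0.006 [[317.0, 233.0], [338.0, 224.0], [347.0, 203.0], [337.0, 182.0], [314.0, 174.0], [292.0, 184.0], [284.0, 206.0], [295.0, 226.0]]
```

View pics/w16.png

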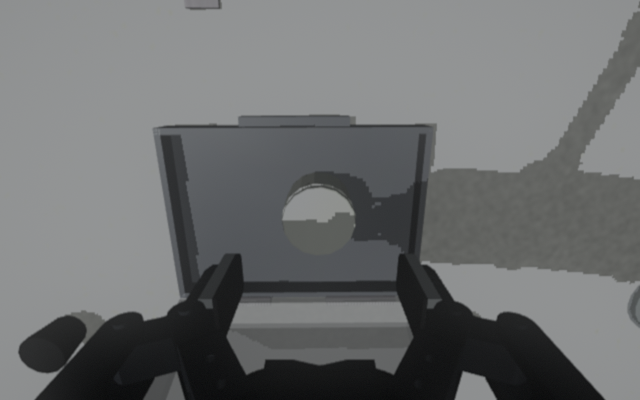

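>>> jog_arm --pt "7.5 0.6 -0.1 1 0" --pt "7.5 0.35 0 1.5 0" --pt "7.5 0 0 1.5 0" --pt "7.5 0 0 1 0" --pt "7.5 0 0 0.2 0"

```text
clock: 16.1
ee_pos: [0.6214, -0.035, 0.021]
eef_rot: [-0.003, 0.021, 1.0, 0.003]
ft_force: [-0.4, -0.5, -0.9]
grip_width: 0.876
```

```bash
python3 - <<'E'
from h import *
o,M=state()
print("to cap in tool cm",M.T@(np.array([.620,-.0337,.012])-o["ee_pos"])*100)
c=cam("wrist");save("w17",c["image"])
th=np.linspace(0,6.28,5)[:4]
print([proj(c,(.620+.022*np.cos(t),-.0337+.022*np.sin(t),.042)).round().tolist() for t in th])
E
```

```text
t 16.1 q [-0.172  0.525  1.674  0.007  0.949 -1.705] pos [ 0.6214 -0.035   0.021 ] F [-0.4 -0.5 -0.9] g 7.48
toolx [-0.999  0.041  0.006] tooly [0.041 0.999 0.007] toolz [-0.006  0.007 -1.   ]
to cap in tool cm [0.13795362 0.11507253 0.89769625]
[[322.0, 325.0], [370.0, 282.0], [318.0, 240.0], [271.0, 286.0]]
```

View pics/w17.png

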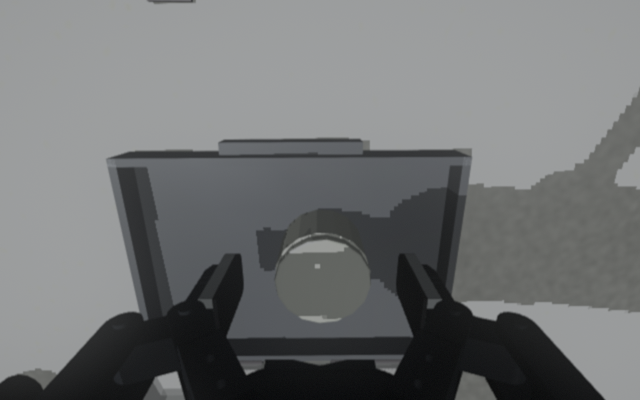

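>>> jog_arm --pt "7 0.2 0.15 0.4 0" --pt "7 0 0 0.4 0" --pt "6 0 0 0.1 0" --pt "5 0 0 0 0" --pt "4 0 0 0 0" --newtons 100

```text
clock: 16.65
ee_pos: [0.6212, -0.0335, 0.0143]
eef_rot: [-0.0, 0.021, 1.0, 0.003]
ft_force: [-0.2, 0.6, 0.6]
grip_width: 0.492
```

>>> jog_arm --pt "3.5 0 0 0 0" --pt "3.5 0 0 0 0" --pt "3.5 0 0 0 0" --pt "3.5 0 0 0 0" --newtons 100

```text
clock: 17.05
ee_pos: [0.6216, -0.0336, 0.0147]
eef_rot: [0.0, 0.021, 1.0, 0.003]
ft_force: [-0.4, -0.1, -0.3]
grip_width: 0.483
```

```bash
python3 - <<'E'
from h import *
o,M=state()
E
```

```text
t 17.05 q [-0.169  0.53   1.685  0.008  0.928 -1.703] pos [ 0.6216 -0.0336  0.0147] F [-0.4 -0.1 -0.3] g 4.13
toolx [-0.999  0.041 -0.   ] tooly [0.041 0.999 0.006] toolz [ 0.     0.006 -1.   ]
```

>>> jog_arm --pt "3.5 0 0 -1.5 0" --pt "3.5 0 0 -3 0" --pt "3.5 0 0 -4 0" --pt "3.5 0 0 -4 0" --pt "3.5 0 0 -3 0"

```text
clock: 17.55
ee_pos: [0.6174, -0.0339, 0.1676]
eef_rot: [-0.008, 0.021, 1.0, 0.004]
ft_force: [1.0, 0.3, -0.3]
grip_width: 0.495
```

```bash
python3 - <<'E'
from h import *
o,M=state()
c=cam("wrist");save("w18",c["image"])
c=cam("scene");save("s18",c["image"][140:290,250:450],4)
E
```

```text
t 17.55 q [-0.171  0.388  1.496  0.006  1.274 -1.702] pos [ 0.6174 -0.0339  0.1676] F [ 1.   0.3 -0.3] g 4.23
toolx [-0.999  0.041  0.016] tooly [0.041 0.999 0.008] toolz [-0.016  0.009 -1.   ]
```

View pics/w18.png

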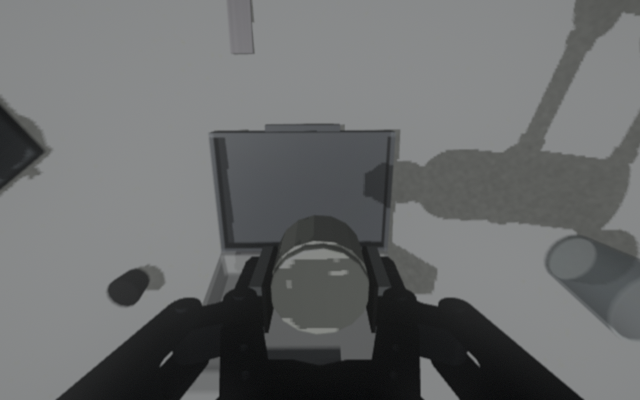

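View pics/s18.png

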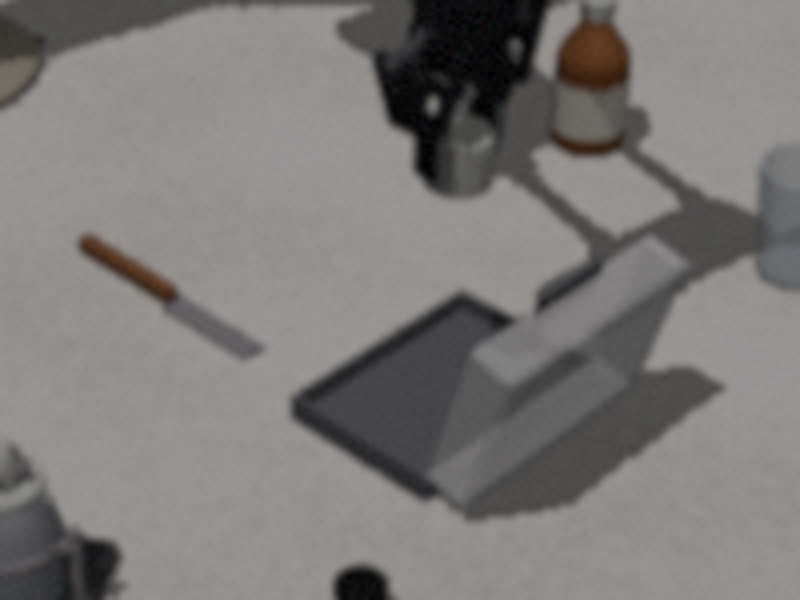

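>>> jog_arm --pt "3.5 0 -2.5 0 0" --pt "3.5 -0.3 -4 0 0" --pt "3.5 -0.3 -4 0 0" --pt "3.5 -0.3 -4 0 0" --pt "3.5 -0.3 -4 0 0"

```text
clock: 18.15
ee_pos: [0.6232, -0.2179, 0.1651]
eef_rot: [-0.006, 0.016, 1.0, 0.006]
ft_force: [1.0, -0.2, -0.7]
grip_width: 0.486
```

>>> jog_arm --pt "3.5 -0.3 -4 0 0" --pt "3.5 -0.3 -4 0 0" --pt "3.5 -0.3 -3 0 0" --pt "3.5 -0.3 -2 0 0" --pt "3.5 0 0 0 0"

```text
clock: 18.65
ee_pos: [0.6268, -0.3585, 0.1536]
eef_rot: [-0.011, 0.019, 1.0, 0.008]
ft_force: [-0.3, 0.1, -0.6]
grip_width: 0.489
```

```bash
python3 - <<'E'
from h import *
o,M=state()
c=cam("wrist");save("w19",c["image"])
for p in ((.562,-.3673,.096),(.562,-.3673,.121)): print(proj(c,p))
print([(np.round(x["point"],4),round(x["confidence"],2),proj(c,x["point"]).round(1)) for x in landmark_of("wrist","neck_seat")])
E
```

```text
t 18.65 q [-6.160e-01  5.550e-01  1.243e+00  1.000e-03  1.370e+00 -2.149e+00] pos [ 0.6268 -0.3585  0.1536] F [-0.3  0.1 -0.6] g 4.18
toolx [-0.999  0.038  0.022] tooly [0.038 0.999 0.016] toolz [-0.021  0.017 -1.   ]
[298.22115374 124.69366427]
[295.99694112 128.32029276]
[(array([ 0.561 , -0.3677,  0.0955]), 0.74, array([297.5, 123. ]))]
```

View pics/w19.png

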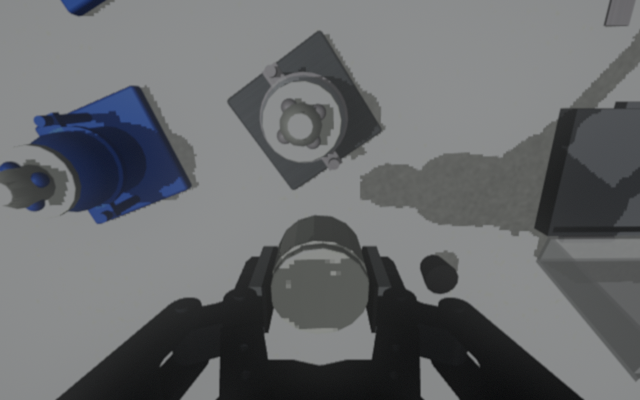

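```bash
python3 - <<'E'
from h import *
o,M=state()
c=cam("wrist");im=cv2.cvtColor(c["image"],cv2.COLOR_RGB2GRAY)[60:190,230:390]
save("w20",c["image"][70:180,240:370],6)
cc=cv2.HoughCircles(cv2.GaussianBlur(im,(3,3),0),cv2.HOUGH_GRADIENT,1,5,param1=80,param2=12,minRadius=12,maxRadius=50)
for x in cc[0][:8]: print(x+[230,60,0], at_z(c,x[0]+230.,x[1]+60.,.096).round(4), at_z(c,x[0]+230.,x[1]+60.,.121).round(4))
E
```

```text
t 18.75 q [-0.613  0.554  1.246  0.003  1.372 -2.149] pos [ 0.6267 -0.3551  0.1539] F [ 0.6  0.8 -0.7] g 4.2
toolx [-0.999  0.036  0.023] tooly [0.036 0.999 0.018] toolz [-0.022  0.019 -1.   ]
[298.5        117.5         44.79999924] [ 0.5575 -0.3635  0.096 ] [ 0.5562 -0.3623  0.121 ]
[294.5 122.5  40.5] [ 0.5604 -0.3661  0.096 ] [ 0.5587 -0.3646  0.121 ]
[284.5        115.5         42.70000076] [ 0.556 -0.372  0.096] [ 0.5548 -0.3698  0.121 ]
[303.5        116.5         39.40000153] [ 0.557  -0.3603  0.096 ] [ 0.5557 -0.3595  0.121 ]
[290.5 118.5  46. ] [ 0.5579 -0.3685  0.096 ] [ 0.5565 -0.3666  0.121 ]
[303.5        107.5         33.79999924] [ 0.5516 -0.3601  0.096 ] [ 0.551  -0.3593  0.121 ]
[284.5        107.5         47.20000076] [ 0.5512 -0.3717  0.096 ] [ 0.5507 -0.3695  0.121 ]
[287.5        111.5         32.70000076] [ 0.5536 -0.37    0.096 ] [ 0.5528 -0.368   0.121 ]
```

View pics/w20.png

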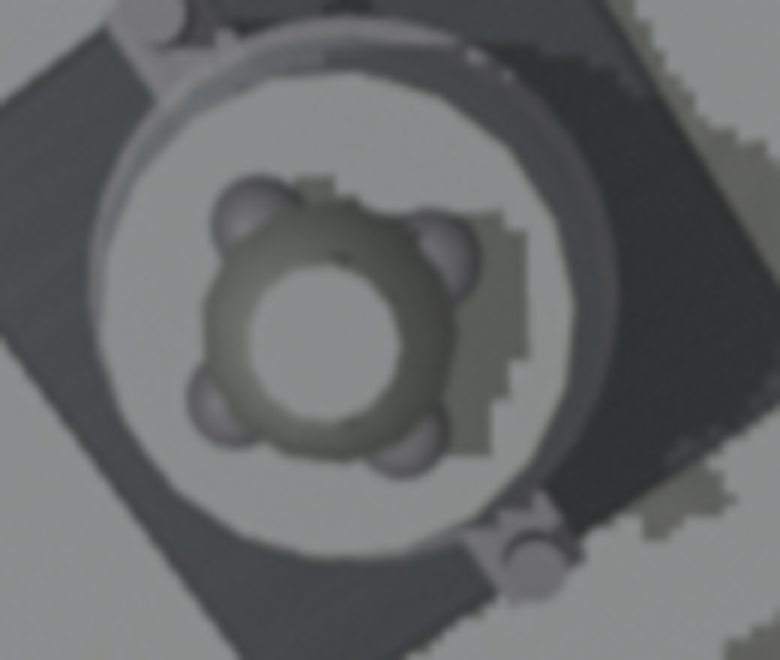

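>>> jog_arm --pt "3.5 2 -0.4 0 0" --pt "3.5 2.2 -0.4 0 0" --pt "3.5 1.5 -0.3 0 0" --pt "3.5 0.5 -0.2 0 0" --pt "3.5 0 0 0 0"

```text
clock: 19.3
ee_pos: [0.564, -0.3557, 0.1553]
eef_rot: [-0.011, 0.013, 1.0, 0.012]
ft_force: [0.4, -0.4, 0.4]
grip_width: 0.49
```

```bash
python3 - <<'E'
from h import *
o,M=state()
c=cam("wrist");save("w21",c["image"])
print("to target tool cm",M.T@(np.array([.5626,-.366,.1297])-o["ee_pos"])*100)
c=cam("scene");save("s21",c["image"][200:310,180:330],5)
c=cam("top");save("t21",c["image"][130:230,360:490],6)
o,M=state()
E
```

```text
t 19.3 q [-0.67   0.475  1.383  0.005  1.316 -2.216] pos [ 0.564  -0.3557  0.1553] F [ 0.4 -0.4  0.4] g 4.19
toolx [-0.999  0.026  0.023] tooly [0.026 0.999 0.023] toolz [-0.022  0.023 -0.999]
to target tool cm [ 0.05612807 -1.08788136  2.54055424]
t 19.45 q [-0.669  0.476  1.381  0.005  1.316 -2.216] pos [ 0.5651 -0.3563  0.1552] F [-0.  -0.1 -0.7] g 4.21
toolx [-0.999  0.025  0.022] tooly [0.026 0.999 0.022] toolz [-0.022  0.023 -1.   ]
```

View pics/s21.png

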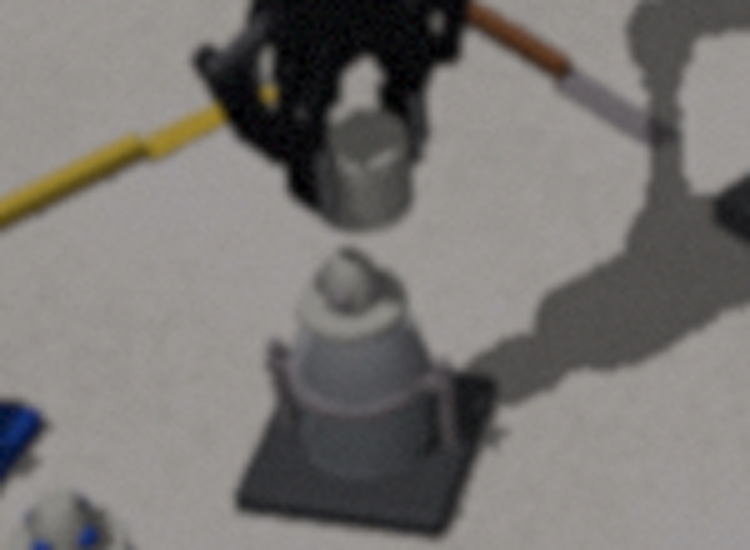

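View pics/w21.png

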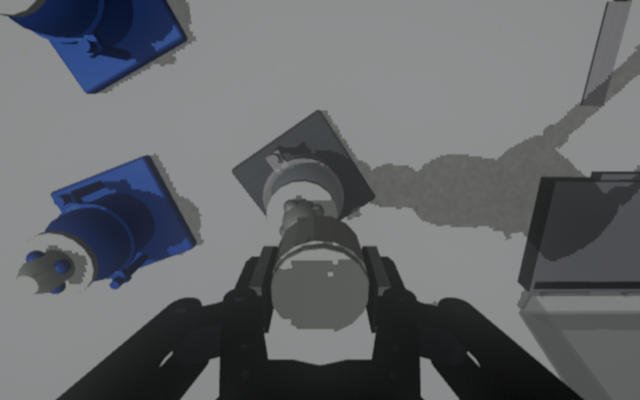

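>>> jog_arm --pt "3.5 0.1 -0.4 0 0" --pt "3.5 0.1 -0.4 0.2 0" --pt "3.5 0.1 -0.3 0.3 0" --pt "3.5 0 0 0 0"

```text
clock: 19.85
ee_pos: [0.5636, -0.3678, 0.1491]
eef_rot: [-0.01, 0.012, 1.0, 0.011]
ft_force: [0.2, 0.7, -1.0]
grip_width: 0.489
```

```bash
python3 - <<'E'
from h import *
o,M=state()
print("to target tool cm",M.T@(np.array([.5626,-.366,.1297])-o["ee_pos"])*100)
E
```

```text
t 19.85 q [-0.684  0.487  1.378  0.005  1.307 -2.232] pos [ 0.5636 -0.3678  0.1491] F [ 0.2  0.7 -1. ] g 4.17
toolx [-0.999  0.024  0.021] tooly [0.024 0.999 0.022] toolz [-0.021  0.023 -1.   ]
to target tool cm [0.0582042  0.13117124 1.9438266 ]
```

>>> jog_arm --pt "3.5 0 0.1 0.6 0" --pt "3.5 0 0 0.6 0" --pt "3.5 0 0 0.3 0" --pt "3.5 0 0 0 0"

```text
clock: 20.25
ee_pos: [0.5629, -0.3663, 0.1318]
eef_rot: [-0.011, 0.012, 1.0, 0.012]
ft_force: [0.3, -0.3, 0.0]
grip_width: 0.487
```

```bash
python3 - <<'E'
from h import *
o,M=state()
print("to target tool cm",M.T@(np.array([.5626,-.366,.1297])-o["ee_pos"])*100)
c=cam("scene");save("s22",c["image"][220:300,200:300],7)
E
```

```text
t 20.25 q [-0.683  0.498  1.404  0.005  1.272 -2.231] pos [ 0.5629 -0.3663  0.1318] F [ 0.3 -0.3  0. ] g 4.16
toolx [-0.999  0.024  0.022] tooly [0.025 0.999 0.023] toolz [-0.022  0.024 -0.999]
to target tool cm [0.02487619 0.02321534 0.20782537]
```

View pics/s22.png

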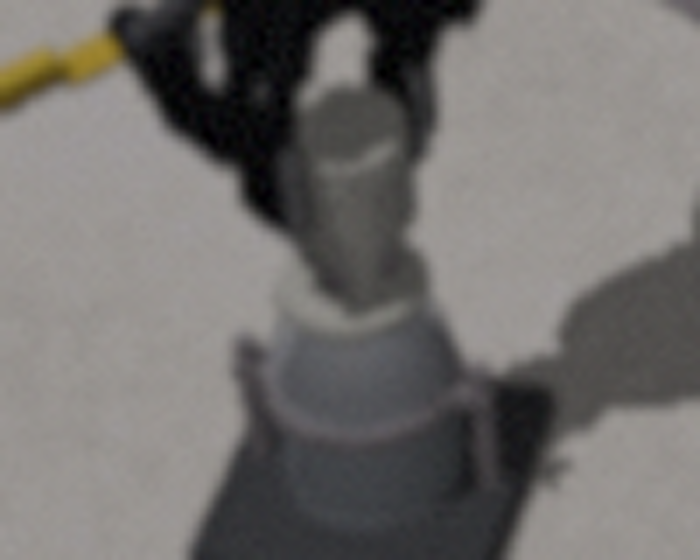

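The cap sits over the stud. Descending to just above the catches.

>>> jog_arm --pt "3.5 0 0 0.4 0" --pt "3.5 0 0 0.4 0" --pt "3.5 0 0 0.3 0" --pt "3.5 0 0 0 0"

```text
clock: 20.7
ee_pos: [0.5629, -0.366, 0.1204]
eef_rot: [-0.011, 0.012, 1.0, 0.012]
ft_force: [0.4, 0.3, -0.5]
grip_width: 0.495
```

```bash
python3 - <<'E'
from h import *
o,M=state(); print(o["torque"].round(2))
E
```

```text
t 20.7 q [-0.683  0.506  1.42   0.005  1.247 -2.231] pos [ 0.5629 -0.366   0.1204] F [ 0.4  0.3 -0.5] g 4.23
toolx [-0.999  0.024  0.022] tooly [0.024 0.999 0.023] toolz [-0.021  0.023 -1.   ]
[-0.06 -0.03 -0.04]
```

>>> jog_arm --pt "3.5 0 0 0.3 0" --pt "3.5 0 0 0.3 0" --pt "3.5 0 0 0.3 0" --newtons 120

```text
clock: 21.0
ee_pos: [0.5631, -0.3673, 0.116]
eef_rot: [-0.009, 0.012, 1.0, 0.009]
ft_force: [-3.1, 2.2, 13.2]
grip_width: 0.483
```

```bash
python3 - <<'E'
from h import *
o,M=state(); print(o["torque"].round(2))
E
```

```text
t 21.0 q [-0.683  0.508  1.427  0.003  1.233 -2.231] pos [ 0.5631 -0.3673  0.116 ] F [-3.1  2.2 13.2] g 4.12
toolx [-1.     0.024  0.019] tooly [0.024 1.    0.018] toolz [-0.019  0.019 -1.   ]
[0.45 0.67 0.03]
```

>>> jog_arm --pt "3.5 0 0 0.4 0" --pt "3.5 0 0 0.4 0" --pt "3.5 0 0 0.4 0"

```text
clock: 21.3
ee_pos: [0.5619, -0.3669, 0.1101]
eef_rot: [-0.009, 0.012, 1.0, 0.008]
ft_force: [-1.6, 0.6, -4.4]
grip_width: 0.485
```

```bash
python3 - <<'E'
from h import *
o,M=state(); print(o["torque"].round(2))
E
```

```text
t 21.3 q [-6.830e-01  5.100e-01  1.440e+00  2.000e-03  1.216e+00 -2.231e+00] pos [ 0.5619 -0.3669  0.1101] F [-1.6  0.6 -4.4] g 4.14
toolx [-1.     0.023  0.018] tooly [0.024 1.    0.016] toolz [-0.018  0.017 -1.   ]
[ 0.17  0.25 -0.03]
```

>>> jog_arm --pt "3.5 0 0 0.3 0" --pt "3.5 0 0 0.3 0" --pt "3.5 0 0 0.3 0"

```text
clock: 21.6
ee_pos: [0.5618, -0.3665, 0.1045]
eef_rot: [-0.008, 0.012, 1.0, 0.008]
ft_force: [-5.9, 5.0, 23.3]
grip_width: 0.487
```

```bash
python3 - <<'E'
from h import *
o,M=state(); print(o["torque"].round(2))
c=cam("scene");save("s23",c["image"][220:300,200:300],7)
E
```

```text
t 21.6 q [-6.830e-01  5.130e-01  1.449e+00  2.000e-03  1.202e+00 -2.231e+00] pos [ 0.5618 -0.3665  0.1045] F [-5.9  5.  23.3] g 4.16
toolx [-1.     0.023  0.017] tooly [0.024 1.    0.016] toolz [-0.017  0.016 -1.   ]
[ 0.7   0.84 -0.03]
```

View pics/s23.png

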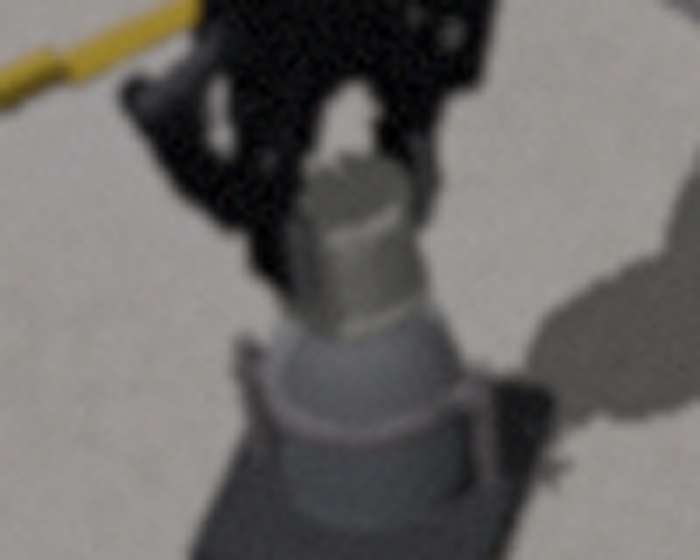

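>>> jog_arm --pt "3.5 0 0 0.3 0"

```text
clock: 21.75
ee_pos: [0.5618, -0.3665, 0.1045]
eef_rot: [-0.008, 0.012, 1.0, 0.007]
ft_force: [-4.1, 2.8, 14.8]
grip_width: 0.484
```

```bash
python3 - <<'E'
from h import *
o,M=state(); 
for i in range(8):
    c=cam("scene"); o=robot.get_obs(); print(o["clock"],o["ee_pos"].round(4),o["ft_force"].round(1),o["grip_width"])
save("s24",c["image"][150:330,200:430],3)
print([(np.round(x["point"],4),round(x["confidence"],2)) for q in ("cap_rim","neck_seat","spatula_grip") for x in landmark_of("scene",q)])
o,M=state()
E
```

```text
t 21.75 q [-6.830e-01  5.120e-01  1.450e+00  2.000e-03  1.200e+00 -2.231e+00] pos [ 0.5618 -0.3665  0.1045] F [-4.1  2.8 14.8] g 4.14
toolx [-1.     0.023  0.016] tooly [0.023 1.    0.014] toolz [-0.015  0.015 -1.   ]
21.8 [ 0.5618 -0.3665  0.1045] [-4.2  3.3 14.1] 0.4847944645207724
21.85 [ 0.5617 -0.3665  0.1045] [-4.3  3.6 14.3] 0.48703213295101266
21.9 [ 0.5618 -0.3665  0.1045] [-4.   3.4 15.1] 0.485827525904287
21.95 [ 0.5617 -0.3665  0.1045] [-4.8  4.  14.2] 0.48699182078337017
22.0 [ 0.5618 -0.3665  0.1046] [-4.3  3.7 14.2] 0.485410170291768
22.05 [ 0.5617 -0.3665  0.1045] [-4.2  3.3 15. ] 0.4836298670548603
22.1 [ 0.5618 -0.3665  0.1045] [-4.2  2.9 14.4] 0.48695123833754006
22.15 [ 0.5618 -0.3665  0.1045] [-4.6  3.1 15. ] 0.4901632108061269
[(array([ 0.5615, -0.367 ,  0.0942]), 0.57), (array([0.7173, 0.2381, 0.0019]), 0.42), (array([ 0.5973, -0.5431,  0.0925]), 0.79), (array([ 0.559 , -0.3677,  0.0922]), 0.63), (array([ 0.4101, -0.5276,  0.0931]), 0.59), (array([ 0.3968, -0.0932,  0.0058]), 0.88), (array([ 0.291 , -0.3191,  0.0096]), 0.53)]
t 22.3 q [-6.830e-01  5.120e-01  1.451e+00  2.000e-03  1.200e+00 -2.231e+00] pos [ 0.5618 -0.3665  0.1045] F [-4.3  2.8 14.2] g 4.16
toolx [-1.     0.023  0.015] tooly [0.023 1.    0.014] toolz [-0.015  0.015 -1.   ]
```

View pics/s24.png

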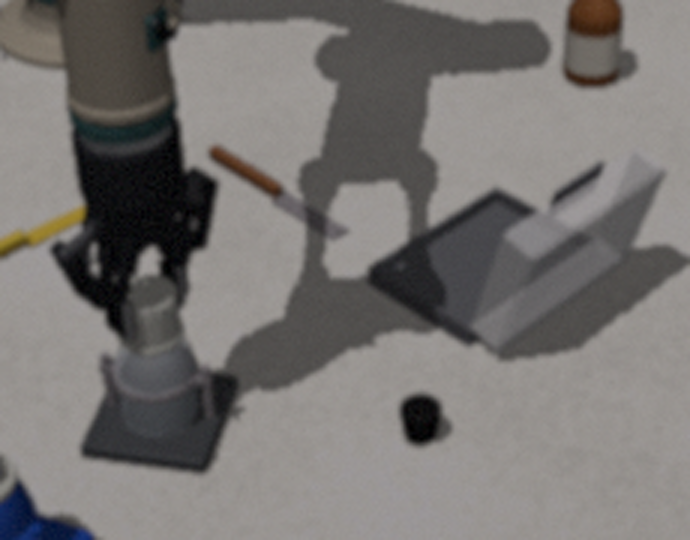

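>>> jog_arm --pt "3.5 0 0 0.3 0" --pt "3.5 0 0 0.42 0"

```text
clock: 22.5
ee_pos: [0.5617, -0.3665, 0.1044]
eef_rot: [-0.006, 0.012, 1.0, 0.006]
ft_force: [-7.5, 5.6, 24.5]
grip_width: 0.485
```

```bash
python3 - <<'E'
from h import *
for i in range(5): c=cam("scene"); o=robot.get_obs(); print(o["clock"],o["ee_pos"].round(4),o["ft_force"].round(1))
o,M=state()
if 11<o["ft_force"][2]<30: print(robot.job_done())
E
```

```text
22.55 [ 0.5617 -0.3665  0.1044] [-6.5  4.  18.5]
22.6 [ 0.5618 -0.3665  0.1044] [-4.7  4.1 19.6]
22.65 [ 0.5617 -0.3665  0.1044] [-6.   4.3 18.9]
22.7 [ 0.5617 -0.3665  0.1044] [-5.5  3.9 18.3]
22.75 [ 0.5617 -0.3665  0.1044] [-5.4  4.8 19.1]
t 22.75 q [-6.820e-01  5.100e-01  1.454e+00  1.000e-03  1.194e+00 -2.231e+00] pos [ 0.5617 -0.3665  0.1044] F [-5.4  4.8 19.1] g 4.12
toolx [-1.     0.023  0.013] tooly [0.023 1.    0.012] toolz [-0.012  0.012 -1.   ]
the job is handed in; nothing more can be done
None
```

I levered the lid open with the brown spatula's blade and laid the spatula flat on the bench. I then snapped the cap onto the clear bottle in the grey holder and handed the job in at 22.75 s, still pressing; no verdict was reported.

**Last checks**
- **Cap:** after the catch peak (about 13 N) the force dropped, then rose again at the collar. The tool stopped at 104.4 mm, against 104.7 mm expected for a seated cap. I estimated its tilt from the tool's tilt at about 0.015 rad.
- **Push:** it held steady at about 19 N downward, with 5 to 7 N sideways as well.
- **Lid and spatula:** the last picture shows the lid leaning back past upright and the spatula flat on the bench.
- **Bystanders:** the arm stayed clear of all three. The amber bottle and stopper look unmoved in the last picture I viewed. The beaker was outside that frame, but the recogniser still put something (mislabelled as a cap) where it had stood.

**Disagreements**
- The top and wrist cameras differed by about 2 mm on both cap and neck, so I used the average.
- The tool drifted by up to 0.035 rad in tilt, and sideways by up to about 10 mm, during fast rows. I corrected the sideways error with small steps; the tilt I could not command back, so I only kept track of it.

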